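# Draw the jig's cheek plates onto a cross tube with the turnbuckle

## Robot

A 6-joint arm with a two-finger parallel gripper is mounted at the origin on the work surface. World frame = base frame: x ahead of the robot, y to its left, z up, the work surface at z = 0. Lengths are in m, angles in rad, forces in N, time in s.
With the tool pointing down it reaches from about 0.35 to 0.875 m from the base axis. Payload 4.2 kg.
Tool frame: the origin (TCP) lies on the centre line of the jaws, within the pads' length; the fingertips stand 8 mm ahead of it and the grasp point (between the pads) lies 11 mm behind it (r.tip_reach is the distance from the TCP to the fingertips, in m); z points along the fingers, y is the direction in which the jaws open and shut (so a half turn about z gives the same grasp; the last joint's range is limited). The gripper opens to 85 mm and grips with 20 to 120 N. Pads are 22 mm wide; open, the fingers measure 114 mm over their backs; the gripper's body (76 mm by 85 mm) begins 54 mm behind the grasp point. The pads swing forward as they close: fully open they stand 13 mm farther back than shut.
Start: joints at [1.546, 0.385, 0.008, 0, -1.194, -0.259], TCP at [0.175, 0.6, 0.239] pointing down, gripper open.
Joint ranges: [-3.14, 3.14], [-1.21, 2.06], [-1.07, 1.41], [-3.16, 2.05], [-2.99, -0.16], [-3.1, 3.1]. Speed limits (rad/s): [2.79, 2.79, 3.14, 3.14, 3.14, 3.14].

## Interface

Orientations are given as a rotation vector (axis times angle).
In Python, from workcell import monitor, viewer, r gives the robot as it stands.
- The arm moves only by the tool play_rows, never from a script. Its argument "targets" is a list that holds one entry, the list of rows, each a list of 7 numbers: the shift along the world's x, y, z in mm, then the turn, a rotation vector about the world's x, y, z in degrees, then the opening, from 0 (shut) to 1 (fully open). A call has 1 to 20 rows; each row shifts and turns the commanded pose from where the row before left it; what a row does not reach is not made up. A row lasts 1/12 s, in which the tool goes at most 41.7 mm and 7.16 degrees, less where a joint would pass 70% of its speed; a pose out of reach is approached as far as the arm can. A call with a gripper value outside its range is refused whole. The fingers move at their own pace and stop on an object; the grip force is fixed at half the most. Time passes only in rows, so rows that do not move let the fingers close. It gives the time, the measured TCP pose, the force and the opening at its end, in the units of the state.
- monitor.observe(): the state, without advancing time (a new reading comes with each control period).
- viewer.read_camera(name): name is "scene" or "side" or "wrist"; returns the picture (384x512x3 uint8, red, green, blue); there is no depth.
- viewer.get_calibration(name): a dict with "camera_matrix" (3x3 intrinsics, pixels), "extrinsics" (4x4, takes a point from camera to world coordinates); the wrist camera has in their place "mount" (4x4, takes a point from camera to tool coordinates, whose origin is the TCP and whose axes are the flange's). Camera axes: x right, y up, looking along -z (the intrinsics and any distortion apply to the point x, -y, -z); pixel columns grow to the right and rows downward; lengths in m; the calibration is good to about 2 mm. A picture is of the moment at which its call begins: read the wrist's pose just before it. get_calibration takes no time and is no camera call.
- r.finish_job(): hands the job in, once; it reports no verdict.
The state is a dict: "clock": time; "qpos": joint angles; "joint_vel": joint speeds; "tau": joint torques, N m; "position": TCP position; "orientation": TCP orientation; "contact_force": force on the tool from outside, world axes, zero at the start; "ft_torque": the same for the moment, N m; "opening": finger opening in m.
Only numpy, scipy, OpenCV 4.12 (cv2) and the standard library are available. Lean on these libraries where they do the work, as an engineer would, in place of code of your own. Each camera call takes 0.05 s, during which the arm holds its last target.

## Task

Lay the red cross tube gently in the two saddles between the jig's cheek plates and let go of it. Then turn the knurled turnbuckle sleeve, its top going away from the saddles, so that both cheek plates draw in together and hold the tube tight by its ends, ready for tacking. Leave the bare offcut and the other tools where they lie.

Things in the scene. Friction and masses are not known exactly. Their poses are not given: they have to be found in the camera images.
- tube_center (a point): The cross tube: red primed steel square tube, 200 x 30 x 30 mm, about 0.45 kg, loose, lying flat on the bench; the point is its centre (15 mm above the bench). Its own x axis runs along its length, z is up as it lies; either long end may go either way.
- jig: The jig: blue base plate 300 x 290 x 12 mm fixed to the bench (place and yaw vary), origin under its middle. x goes from the saddles towards the turnbuckle (away from the robot but for the yaw), y from the right cheek plate to the left one, z up. It carries two saddles, two cheek plates and the turnbuckle between their ears.
- seat (a point): Where the tube's centre must lie: 50 mm above the bench; axes the jig's, tube along y. Two aluminium saddles, each 24 mm wide, stand 60 mm either side along y; floors 35 mm above the bench, sides 12 to 18 mm over the floor with flared mouth, 3.5 mm clear either side of the tube. The cheek plates beside them reach 80 mm above the bench and start 3 to 4 mm off each tube end.
- sleeve_mid (a point): Middle of the turnbuckle sleeve on its axis, 140 mm above the bench, 150 mm beyond the seat in the jig's x; axes the jig's, does not turn. Sleeve: bright knurled round steel, 34 mm across, 110 mm long, level along the jig's y, white line, yellow ends. Grip its middle 60 mm; a fork 44 mm wide at 37 to 47 mm to +y holds it from below up to 145 mm. Threaded rods 16 mm thick at its ends.
- sleeve (a joint): Turn of the sleeve about the jig's +y, rad: grows as its top goes away from the saddles; both plates then draw in 1.91 mm each per rad. Starts at -0.4 to 0.1. Plates meet a 200 mm tube at about 1.68; it then stiffens: turn 0.2 more, it springs back to about 1.75 when let go and stays tight. Free before that: 0.2 N m, stays put. Grip across it, swing the hand about its axis, in two or more grips.
- cheek_left: Left (+y) cheek plate: bright steel, 280 x 10 mm, with an ear up to 166 mm above the bench that takes the turnbuckle's rod; slides along the jig's y only as the sleeve is turned. Origin on its inner face, 20 mm above the bench, level with the jig's middle; 103.2 mm from the middle when the sleeve reads 0.
- cheek_right: Right (-y) cheek plate, the mirror image: origin on its inner face, 20 mm above the bench, level with the jig's middle.
- offcut_center (a point): Bystander: bare grey square tube offcut, 130 x 30 x 30 mm, lying near the cross tube (they may have changed places); the point is its centre. Not to be used.
- hammer: Bystander: hammer, 290 mm, lying on the bench; origin under its middle.
- spanner: Bystander: spanner, 150 mm, lying on the jig's base plate between the saddles and the turnbuckle; origin under its middle.
- tape: Bystander: yellow tape measure, 70 x 36 x 62 mm; origin under its middle.
- clamp: Bystander: blue G-clamp lying flat, 190 x 110 x 22 mm; origin under its middle.
- brush: Bystander: wire brush with wooden back, 260 x 28 x 25 mm; origin under its middle.
- tin: Bystander: tin can with red band, 70 mm wide, 100 mm high, standing; origin under its middle.
- square: Bystander: red magnetic welding square lying flat, 120 x 100 x 15 mm; origin under its middle.

How it is judged:
On the way, in this order (a step that is already met when the one before it is completed fails the run):
1. the tube lies in both saddles between the cheek plates, let go, before the plates are drawn in (x of tube_center in the frame of seat between -0.006 and 0.006 m and z of tube_center in the frame of seat between -0.003 and 0.003 m and angle between the x axis of tube_center and the y axis of seat, either way round below 0.06 rad and contact force between the fingers and tube below 0.3 N and value of joint sleeve below 1.5 rad), for 0.2 s.
2. both cheek plates are drawn in onto the tube's ends (contact force between each of cheek_left, cheek_right and tube above 5 N), for 0.2 s.
At the end, for the whole second after the job is handed in: The red tube lies at rest in both saddles (centre within 6 mm across, 3 mm along and 3 mm in height of its seat, square to the cheek plates within 0.04 rad) and each cheek plate presses on its end with more than 5 N (all of step 2 and x of tube_center in the frame of seat between -0.006 and 0.006 m and y of tube_center in the frame of seat between -0.003 and 0.003 m and z of tube_center in the frame of seat between -0.003 and 0.003 m and angle between the x axis of tube_center and the y axis of seat, either way round below 0.04 rad and linear speed of tube below 0.02 m/s); the robot touches nothing.
It fails at once if the tube is dropped into the jig (it falls free from more than about 15 mm) instead of being laid down (linear speed of tube above 0.55 m/s and contact force between the fingers and tube below 0.1 N and horizontal distance between tube_center and seat below 0.1 m).
It fails at once if the offcut or another tool is shifted by more than 30 mm (distance of any of offcut_center, hammer, spanner, tape, clamp, brush, tin, square from where it was at the start of the episode above 0.03 m).
It also fails if it takes over 56 s, if anything falls off the work surface, if the arm or the gripper's body presses on something with over 40 N, if the wrist force passes 120 N, or if a joint passes its speed limit or range.

## Working session

There is one attempt and no reset: what is moved stays moved. The work goes in short steps, Python scripts to look and compute and a tool call to move; the robot and the scene stay as the last step left them, time stands still between calls to the robot, and variables do not carry over. Pictures are saved under pics/ and viewed, and the job is handed in when it is done.

Besides the shell and the picture viewer there is one more tool, called after "Call:" as name(argument=value, ...) on one line, values as JSON. play_rows: Moves the arm, as the interface text tells. Its arguments: {"type":"object","properties":{"targets":{"type":"array","items":{"type":"array","items":{"type":"array","items":{"type":"number"}}}}},"required":["targets"]}

```bash
ls; mkdir -p pics; python3 - <<'E'
from workcell import monitor, viewer, r
import cv2, numpy as np
print(monitor.observe())
for n in ["scene","side","wrist"]:
    im=viewer.read_camera(n); cv2.imwrite(f"pics/a_{n}.png",im[:,:,::-1])
    print(n,viewer.get_calibration(n))
E
```

```text
pics
{'clock': 0.0, 'qpos': array([ 1.54561243e+00,  3.85584859e-01,  6.62856252e-03, -5.15602292e-04,
       -1.19398144e+00, -2.58612481e-01]), 'joint_vel': array([ 0.00038902,  0.00031821,  0.00022347, -0.00052363, -0.00110954,
       -0.00011088]), 'tau': array([-4.81781590e-04, -3.92284262e+01,  1.88403994e+01,  4.18609992e+00,
       -4.56395719e-03,  3.55953581e-06]), 'position': array([0.17481193, 0.59947062, 0.23820308]), 'orientation': array([ 3.10781457e+00, -4.44278751e-01, -3.55692247e-04]), 'contact_force': array([ 0.94896378, -0.21156273, -0.25435562]), 'ft_torque': array([ 0.01118441, -0.0239618 ,  0.04271684]), 'opening': 0.08562300925813329}
scene {'camera_matrix': array([[367.03780946,   0.        , 253.92803408],
       [  0.        , 367.03780946, 190.46105103],
       [  0.        ,   0.        ,   1.        ]]), 'extrinsics': array([[-0.72054827, -0.48329349,  0.49722991,  1.16131131],
       [ 0.69340189, -0.50014199,  0.51870204,  0.72621387],
       [-0.00199977,  0.71853002,  0.69549307,  0.9934671 ],
       [ 0.        ,  0.        ,  0.        ,  1.      
[... 274 characters left out ...]
25266,  0.45456245, -0.70509717, -0.70365067],
       [ 0.01317134,  0.84500707,  0.5345929 ,  0.66420282],
       [ 0.        ,  0.        ,  0.        ,  1.        ]])}
wrist {'camera_matrix': array([[268.48546657,   0.        , 250.7672123 ],
       [  0.        , 268.48546657, 191.06651285],
       [  0.        ,   0.        ,   1.        ]]), 'mount': array([[ 6.98477571e-04,  9.61241553e-01,  2.75706708e-01,
         6.98164659e-02],
       [ 9.99999609e-01, -8.21165028e-04,  3.29555450e-04,
         5.29606994e-05],
       [ 5.43183100e-04,  2.75706370e-01, -9.61241750e-01,
        -1.35103856e-01],
       [ 0.00000000e+00,  0.00000000e+00,  0.00000000e+00,
         1.00000000e+00]])}
```

View pics/a_scene.png

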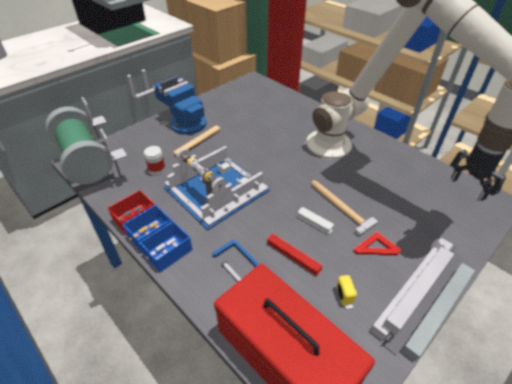

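View pics/a_side.png

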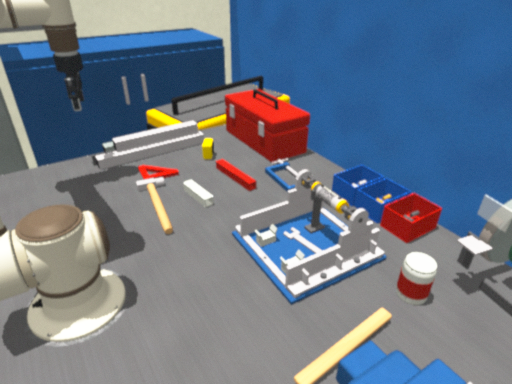

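View pics/a_wrist.png

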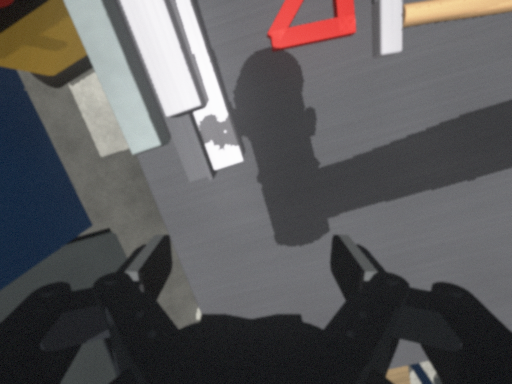

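The scene view shows the red tube at about (294,254), the offcut at (315,221) and the jig at about (215,185). In the side view the tube is at (236,175). I'll enlarge these areas and measure.

```bash
cat > h.py <<'E'
from workcell import monitor, viewer, r
import cv2, numpy as np
from scipy.spatial.transform import Rotation as R
def ext(n,st=None):
    c=viewer.get_calibration(n); K=c["camera_matrix"]
    if n!="wrist": return K,c["extrinsics"]
    T=np.eye(4); T[:3,:3]=R.from_rotvec(st["orientation"]).as_matrix(); T[:3,3]=st["position"]
    return K,T@c["mount"]
def ray(n,u,v,st=None):
    K,T=ext(n,st); d=np.array([(u-K[0,2])/K[0,0],-(v-K[1,2])/K[1,1],-1.])
    return T[:3,3],T[:3,:3]@d
def onz(n,u,v,z,st=None):
    o,d=ray(n,u,v,st); return o+d*(z-o[2])/d[2]
def proj(n,p,st=None):
    K,T=ext(n,st); q=T[:3,:3].T@(np.asarray(p)-T[:3,3]); return np.array([K[0,2]+K[0,0]*q[0]/-q[2],K[1,2]+K[1,1]*-q[1]/-q[2]])
def tri(obs):
    A=np.zeros((3,3));b=np.zeros(3);L=[]
    for o in obs:
        c,d=ray(*o); d=d/np.linalg.norm(d); P=np.eye(3)-np.outer(d,d);A+=P;b+=P@c;L.append((c,P))
    x=np.linalg.solve(A,b); return x,[np.linalg.norm(P@(x-c)) for c,P in L]
def snap(n,tag):
    st=monitor.observe(); im=viewer.read_camera(n)[:,:,::-1].copy(); cv2.imwrite(f"pics/{tag}.png",im); 
    np.savez(f"pics/{tag}.npz",position=st["position"],orientation=st["orientation"]); return st,im
def load(tag): return dict(np.load(f"pics/{tag}.npz")),cv2.imread(f"pics/{tag}.png")
def crop(im,x0,y0,x1,y1,s,out):
    cv2.imwrite(f"pics/{out}.png",cv2.resize(im[y0:y1,x0:x1],None,fx=s,fy=s,interpolation=cv2.INTER_CUBIC))
E
python3 - <<'E'
from h import *
im=cv2.imread("pics/a_scene.png"); crop(im,140,130,340,280,4,"c1")
im2=cv2.imread("pics/a_side.png"); crop(im2,180,140,400,305,3.6,"c2")
for n,i in (("scene",im),("side",im2)):
    h=cv2.cvtColor(i,cv2.COLOR_BGR2HSV); m=((h[...,0]<8)|(h[...,0]>172))&(h[...,1]>150)&(h[...,2]>60)
    k,l,s,c=cv2.connectedComponentsWithStats(m.astype(np.uint8))
    for j in range(1,k):
        if s[j,4]>60:
            pts=np.argwhere(l==j)[:,::-1].astype(np.float32); print(n,s[j],c[j],cv2.minAreaRect(pts)[1],cv2.boxPoints(cv2.minAreaRect(pts)).round().tolist(), onz(n,*c[j],0.02)) 
E
```

```text
scene [ 267    0   38   90 2791] [285.03081333  40.04693658] (35.49161911010742, 89.2885971069336) [[265.0, 88.0], [269.0, -1.0], [305.0, 0.0], [301.0, 89.0]] [-0.67385404 -0.8870819   0.02      ]
scene [149 161  15  10  98] [155.86734694 166.15306122] (7.518604278564453, 14.309601783752441) [[148.0, 164.0], [162.0, 161.0], [164.0, 168.0], [150.0, 172.0]] [ 0.65496362 -0.38214823  0.02      ]
scene [109 191  44  42 668] [128.81586826 207.09580838] (27.577163696289062, 41.01219177246094) [[105.0, 213.0], [134.0, 184.0], [153.0, 203.0], [124.0, 232.0]] [ 0.85388032 -0.25396935  0.02      ]
scene [354 233  47  22 501] [377.24550898 246.31137725] (46.0054931640625, 20.76354217529297) [[354.0, 253.0], [355.0, 232.0], [401.0, 234.0], [400.0, 255.0]] [0.35669999 0.47287252 0.02      ]
scene [268 235  53  40 647] [294.4992272  254.36012365] (60.73967361450195, 11.371354103088379) [[266.0, 242.0], [272.0, 232.0], [322.0, 266.0], [316.0, 275.0]] [0.5769286  0.30520672 0.02      ]
scene [  215   264   159   120 10805] [286.69338269 334.58713559] (163.3486328125, 87.09757232666016) [[197.0, 322.
[... 350 characters left out ...]
8115234375, 11.094003677368164) [[213.0, 166.0], [219.0, 156.0], [258.0, 182.0], [252.0, 191.0]] [0.57367733 0.28634082 0.02      ]
side [138 165  40  14 343] [156.19825073 171.28862974] (13.0, 39.0) [[138.0, 165.0], [177.0, 165.0], [177.0, 178.0], [138.0, 178.0]] [0.34801924 0.44915316 0.02      ]
side [ 381  193   60   49 1869] [410.04066346 217.12520064] (53.95067596435547, 46.92750930786133) [[375.0, 225.0], [397.0, 184.0], [444.0, 210.0], [422.0, 251.0]] [ 0.87928928 -0.20020304  0.02      ]
side [398 273  33  26 466] [412.59012876 288.34120172] (32.918357849121094, 19.248050689697266) [[394.0, 291.0], [400.0, 273.0], [431.0, 284.0], [424.0, 302.0]] [ 0.65362305 -0.38555373  0.02      ]
```

View pics/c1.png

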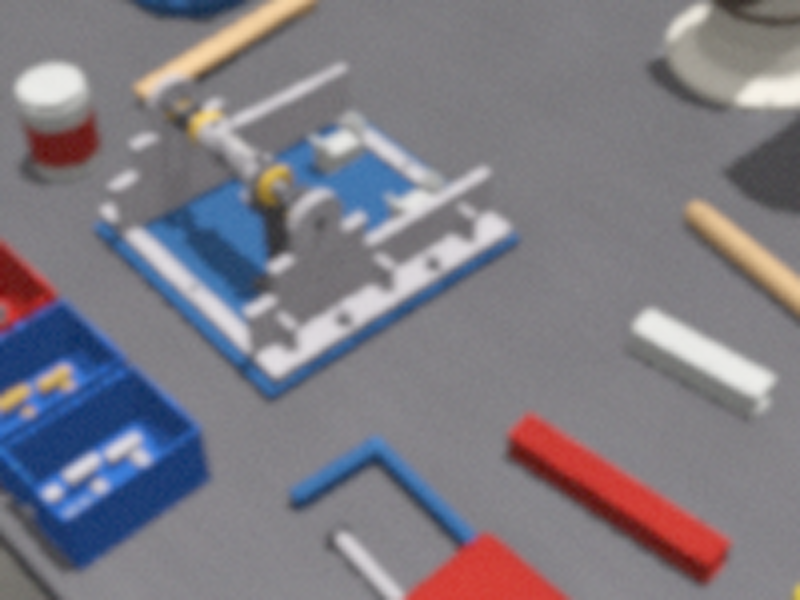

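View pics/c2.png

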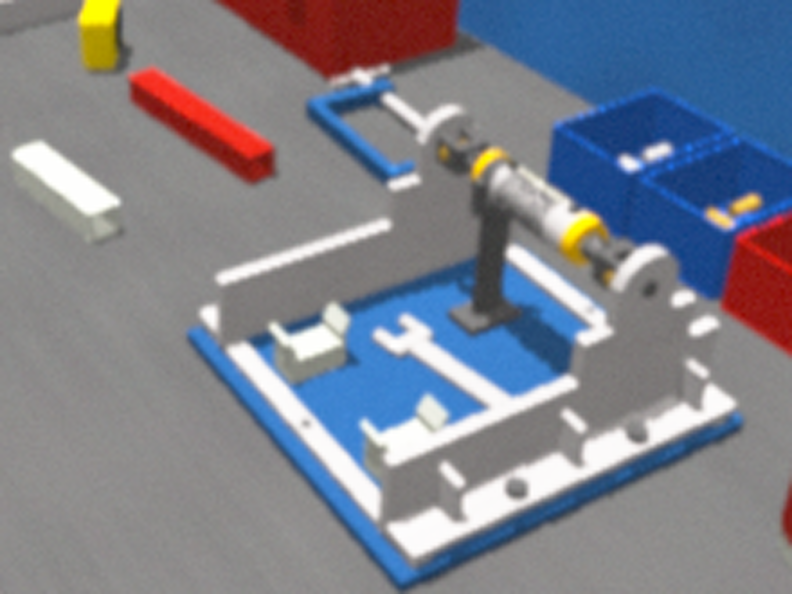

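```bash
python3 - <<'E'
from h import *
f=lambda x,y:("scene",140+x/4,130+y/4)
g=lambda x,y:("side",180+x/3.6,140+y/3.6)
for p in [(273,388),(517,236),(355,113),(97,226)]: print("base",onz(*f(*p),0.012))
for p in [(405,572),(740,418),(193,330)]: print("base side",onz(*g(*p),0.012))
# yellow rings mid
print(tri([f(206,125),g(490,163)]),tri([f(272,185),g(580,235)]))
for p in [(530,417),(728,548),(712,575),(510,440)]: print("tube",onz(*f(*p),0.03))
for p in [(155,70),(273,150),(130,80),(255,163)]: print("tube s",onz(*g(*p),0.03))
for p in [(655,310),(775,378),(632,340)]: print("off",onz(*f(*p),0.03))
E
```

```text
base [0.70122369 0.01555245 0.012     ]
base [0.41147371 0.02948794 0.012     ]
base [ 0.4003881  -0.22089033  0.012     ]
base [ 0.69518465 -0.26420419  0.012     ]
base side [ 0.4060513  -0.25755943  0.012     ]
base side [ 0.6947151  -0.27204703  0.012     ]
base side [0.41401031 0.02235399 0.012     ]
(array([ 0.61108453, -0.11897104,  0.17488932]), [np.float64(0.029577589603312797), np.float64(0.029577589603312877)]) (array([ 0.61826723, -0.12495346,  0.11128101]), [np.float64(0.031223893178535505), np.float64(0.031223893178535408)])
tube [0.57430295 0.20343102 0.03      ]
tube [0.5574121  0.40060803 0.03      ]
tube [0.58546663 0.40745016 0.03      ]
tube [0.60375664 0.20888    0.03      ]
tube s [0.57941791 0.38934555 0.03      ]
tube s [0.59586596 0.19324971 0.03      ]
tube s [0.54795727 0.38329455 0.03      ]
tube s [0.56977915 0.18246459 0.03      ]
off [0.40466988 0.1958514  0.03      ]
off [0.39172506 0.31998627 0.03      ]
off [0.44698936 0.20546573 0.03      ]
```

Call:
play_rows(targets=[[[30, -22, 0, 0, 0, -5.3, 1], [30, -22, 0, 0, 0, -5.3, 1], [30, -23, 0, 0, 0, -5.3, 1], [31, -23, 0, 0, 0, -5.3, 1], [31, -23, 0, 0, 0, -5.3, 1], [31, -23, 0, 0, 0, -5.3, 1], [31, -23, 0, 0, 0, -5.3, 1], [31, -23, 0, 0, 0, -5.3, 1], [31, -23, 0, 0, 0, -5.3, 1], [31, -23, 0, 0, 0, -5.3, 1], [31, -23, 0, 0, 0, -5.3, 1], [31, -24, 0, 0, 0, -5.3, 1], [31, -24, 0, 0, 0, -5.2, 1], [0, 0, 0, 0, 0, 0, 1], [0, 0, 0, 0, 0, 0, 1]]])

```text
clock: 1.4
position: [0.5762, 0.299, 0.2382]
orientation: [2.31, -2.127, -0.001]
contact_force: [-1.3, 0.2, -0.7]
opening: 0.0853
```

```bash
python3 - <<'E'
from h import *
st,im=snap("wrist","w1"); print(st["position"],R.from_rotvec(st["orientation"]).as_matrix().round(3),st["qpos"].round(3))
h=cv2.cvtColor(im,cv2.COLOR_BGR2HSV)
m=((h[...,0]<8)|(h[...,0]>172))&(h[...,1]>140)&(h[...,2]>50)
k,l,s,c=cv2.connectedComponentsWithStats(m.astype(np.uint8))
for j in range(1,k):
    if s[j,4]>150:print(s[j],c[j])
E
```

```text
[0.57623229 0.29903159 0.23819199] [[ 0.082 -0.997 -0.001]
 [-0.997 -0.082 -0.001]
 [ 0.001  0.001 -1.   ]] [ 0.727  0.428  0.072 -0.    -1.217 -0.645]
[ 238   88   26  152 3370] [251.29851632 160.82848665]
[    0   164   131   160 14306] [ 56.31518244 226.80092269]
[378 260  48  30 720] [404.60277778 272.39166667]
[  59  339   57   45 1685] [ 89.94124629 365.49970326]
```

View pics/w1.png

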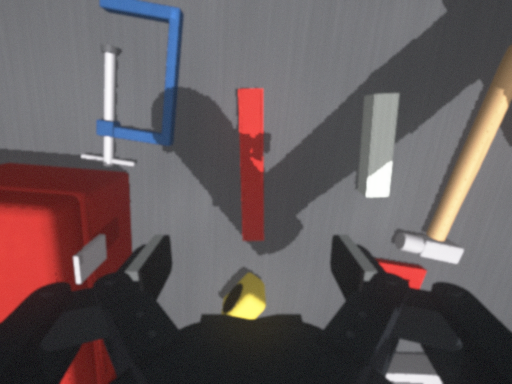

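```bash
python3 - <<'E'
from h import *
st,im=load("w1")
h=cv2.cvtColor(im,cv2.COLOR_BGR2HSV)
m=(((h[...,0]<8)|(h[...,0]>172))&(h[...,1]>140)&(h[...,2]>50)).astype(np.uint8)
k,l,s,c=cv2.connectedComponentsWithStats(m)
j=l[160,251]; pts=np.argwhere(l==j)[:,::-1].astype(np.float32)
P=np.array([onz("wrist",u,v,0.03,st)[:2] for u,v in pts],np.float32)
rc=cv2.minAreaRect(P*1000); print(rc, cv2.boxPoints(rc))
crop(im,200,70,420,260,3.5,"c3")
E
```

```text
Traceback (most recent call last):
  File "h.py", line 13, in onz
    o,d=ray(n,u,v,st); return o+d*(z-o[2])/d[2]
        ~~~^^^^^^^^^^
  File "h.py", line 10, in ray
    K,T=ext(n,st); d=np.array([(u-K[0,2])/K[0,0],-(v-K[1,2])/K[1,1],-1.])
        ~~~^^^^^^
  File "h.py", line 5, in ext
    c=viewer.get_calibration(n); K=c["camera_matrix"]
ValueError: time passes only in moves, steps and waits
```

```bash
python3 - <<'E'
s=open('h.py').read()
s=s.replace('    c=viewer.get_calibration(n); K=','    c=CAL[n]; K=').replace('def ext(','CAL={n:viewer.get_calibration(n) for n in ("scene","side","wrist")}\ndef ext(',1)
open('h.py','w').write(s)
E
cat > tube.py <<'E'
from h import *
def tube(st,im,u0,v0,z=0.03):
    h=cv2.cvtColor(im,cv2.COLOR_BGR2HSV)
    m=(((h[...,0]<8)|(h[...,0]>172))&(h[...,1]>140)&(h[...,2]>50)).astype(np.uint8)
    k,l,s,c=cv2.connectedComponentsWithStats(m)
    j=l[v0,u0]; pts=np.argwhere(l==j)[:,::-1].astype(np.float32)
    P=np.array([onz("wrist",u,v,z,st)[:2] for u,v in pts],np.float32)
    rc=cv2.minAreaRect(P*1000); return rc,cv2.boxPoints(rc)
E
python3 - <<'E'
from tube import *
st,im=load("w1"); print(tube(st,im,251,160))
crop(im,200,70,420,260,3.5,"c3")
E
```

```text
(((574.5067138671875, 298.3159484863281), (30.23196792602539, 198.556396484375), 6.098379611968994), array([[548.9293 , 395.42645],
       [570.0232 , 197.99371],
       [600.0841 , 201.20544],
       [578.99023, 398.63818]], dtype=float32))
```

View pics/c3.png

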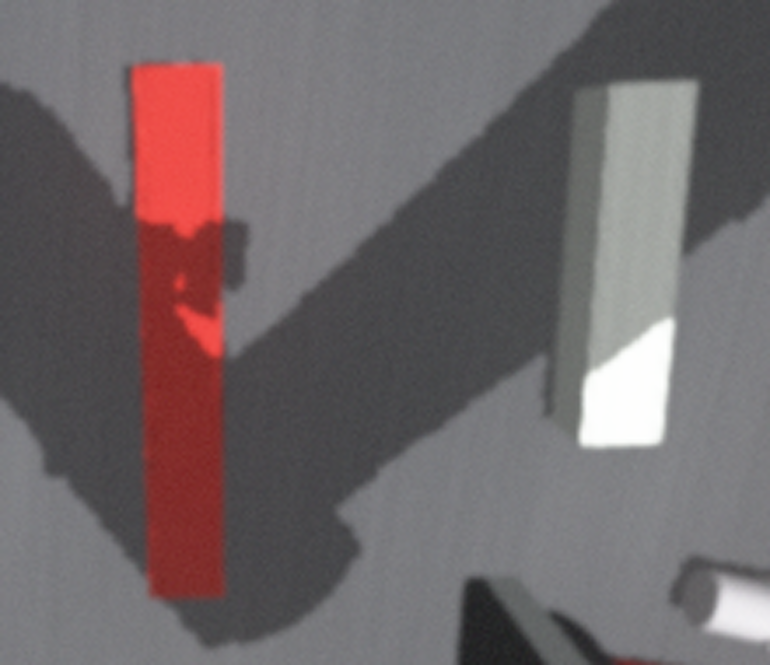

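Call:
play_rows(targets=[[[-2, -35, 8, 0, 0, 0, 1], [-2, -35, 8, 0, 0, 0, 1], [-2, -35, 8, 0, 0, 0, 1], [-2, -35, 8, 0, 0, 0, 1], [-2, -35, 8, 0, 0, 0, 1], [-2, -35, 8, 0, 0, 0, 1], [-2, -35, 8, 0, 0, 0, 1], [-2, -35, 8, 0, 0, 0, 1], [-2, -35, 6, 0, 0, 0, 1], [-2, -35, 6, 0, 0, 0, 1], [-2, -35, 0, 0, 0, 0, 1], [-2, -25, 0, 0, 0, 0, 1], [0, 0, 0, 0, 0, 0, 1], [0, 0, 0, 0, 0, 0, 1]]])

```text
clock: 2.62
position: [0.5505, -0.1089, 0.3154]
orientation: [-2.315, 2.124, 0.0]
contact_force: [-0.0, 0.1, -0.3]
opening: 0.0857
```

```bash
python3 - <<'E'
from h import *
st,im=snap("wrist","w2"); print(st["position"],st["orientation"],st["qpos"].round(3))
crop(im,0,0,512,384,1.5,"c4")
E
```

```text
[ 0.55048044 -0.10891369  0.31537535] [-2.31462452e+00  2.12374928e+00  3.24111458e-04] [ 0.093  0.231 -0.021 -0.    -1.318 -0.007]
```

View pics/c4.png

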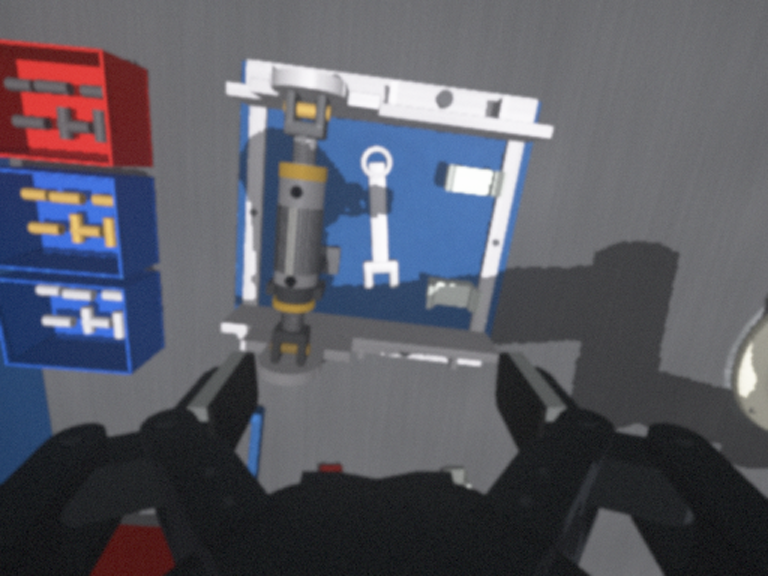

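```bash
python3 - <<'E'
from h import *
st,im=load("w2")
crop(im,145,35,245,160,4.7,"c5"); crop(im,145,145,245,260,4.7,"c6"); crop(im,220,50,375,250,3,"c7")
E
```

```text
(no output)
```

View pics/c5.png

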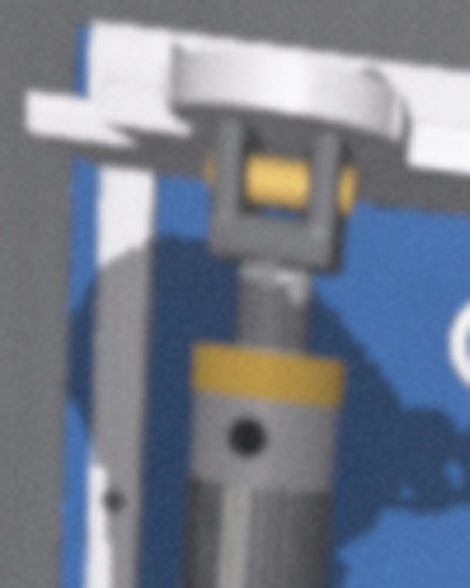

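View pics/c6.png

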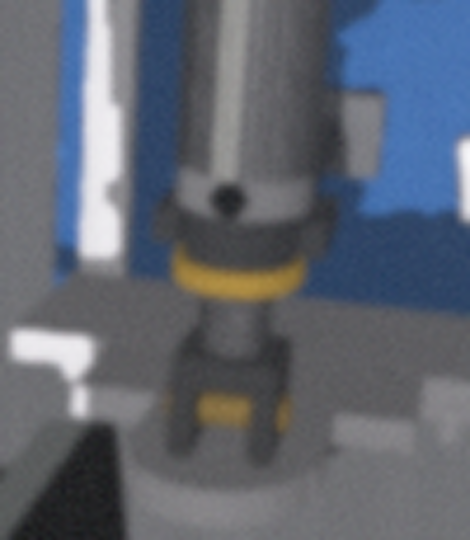

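View pics/c7.png

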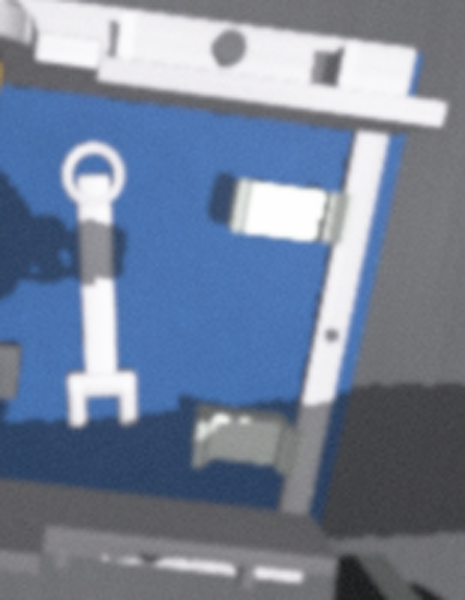

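```bash
python3 - <<'E'
from h import *
st,im=load("w2")
c5=lambda x,y,z:onz("wrist",145+x/4.7,35+y/4.7,z,st)
c6=lambda x,y,z:onz("wrist",145+x/4.7,145+y/4.7,z,st)
c7=lambda x,y,z:onz("wrist",220+x/3,50+y/3,z,st)
def av(f,L,z): return np.mean([f(x,y,z) for x,y in L],axis=0)
A=av(c7,[(237,178),(348,193),(338,243),(231,232)],.05); B=av(c7,[(199,402),(300,425),(292,475),(193,468)],.05)
A2=av(c7,[(247,180),(327,190),(322,240),(242,232)],.035)
print("sad",A,B,(A+B)/2,B-A,np.degrees(np.arctan2(-(B-A)[0],(B-A)[1])),A2)
a,b=c7(98,80,.08),c7(445,127,.08); print("cheekR",a,b,np.degrees(np.arctan2((b-a)[1],(b-a)[0])))
a,b=c7(45,527,.08),c7(345,562,.08); print("cheekL",a,b,np.degrees(np.arctan2((b-a)[1],(b-a)[0])))
for p,f in [((97,25),c5)]: print("base corner",f(*p,.012))
e1,e2=c5(195,350,.14),c5(345,362,.14);f1,f2=c6(175,265,.14),c6(305,262,.14); 
m1=(e1+e2)/2;m2=(f1+f2)/2;print("sleeve",e1,e2,f1,f2,m1,m2,(m1+m2)/2,np.degrees(np.arctan2(-(m2-m1)[0],(m2-m1)[1])))
# rings by scene+side
f=lambda x,y:("scene",140+x/4,130+y/4)
g=lambda x,y:("side",180+x/3.6,140+y/3.6)
print(tri([f(206,125),g(580,235)]),tri([f(272,185),g(490,163)]))
# base plate edge fit by mask (blue)
h=cv2.cvtColor(im,cv2.COLOR_BGR2HSV)
E
```

```text
sad [ 0.46149901 -0.17753182  0.05      ] [ 0.46565948 -0.06025574  0.05      ] [ 0.46357924 -0.11889378  0.05      ] [ 4.16046561e-03  1.17276086e-01 -1.38777878e-17] -2.0317628429452186 [ 0.46002808 -0.17780405  0.035     ]
cheekR [ 0.55791278 -0.22439607  0.08      ] [ 0.40660949 -0.21861546  0.08      ] 177.81205121152496
cheekL [ 0.56593001 -0.01701198  0.08      ] [ 0.41410123 -0.01107375  0.08      ] 177.7602277013243
base corner [ 0.68938679 -0.27088416  0.012     ]
sleeve [ 0.6276447  -0.17712503  0.14      ] [ 0.59232207 -0.17747352  0.14      ] [ 0.63058954 -0.06947267  0.14      ] [ 0.59710586 -0.07319847  0.14      ] [ 0.60998339 -0.17729927  0.14      ] [ 0.6138477  -0.07133557  0.14      ] [ 0.61191555 -0.12431742  0.14      ] -2.088554302711724
(array([ 0.61052459, -0.17411865,  0.14370607]), [np.float64(0.0008015086854692636), np.float64(0.0008015086854692974)]) (array([ 0.6191141 , -0.0687007 ,  0.14402877]), [np.float64(0.0004342987240337503), np.float64(0.000434298724033737)])
```

Call:
play_rows(targets=[[[2, 34, -5, 0, 0, 0.1, 1], [2, 34, -10, 0, 0, 0.1, 1], [2, 34, -15, 0, 0, 0.1, 1], [2, 34, -15, 0, 0, 0.1, 1], [2, 34, -15, 0, 0, 0.1, 1], [2, 34, -15, 0, 0, 0.1, 1], [2, 34, -15, 0, 0, 0.1, 1], [2, 34, -15, 0, 0, 0.1, 1], [2, 34, -15, 0, 0, 0.1, 1], [2, 34, -15, 0, 0, 0.1, 1], [2, 34, -15, 0, 0, 0.1, 1], [2, 33, -15, 0, 0, 0.1, 1], [0, 0, -10, 0, 0, 0, 1], [0, 0, 0, 0, 0, 0, 1], [0, 0, 0, 0, 0, 0, 1]]])

```text
clock: 3.92
position: [0.5737, 0.2989, 0.1396]
orientation: [2.338, -2.095, -0.0]
contact_force: [-0.5, 0.3, 0.9]
opening: 0.0852
```

```bash
python3 - <<'E'
from tube import *
st,im=snap("wrist","w3"); print(st["position"],st["orientation"],np.degrees(2*np.arctan2(st["orientation"][1],st["orientation"][0])))
crop(im,0,0,512,384,1,"c8")
try: print(tube(st,im,251,160))
except Exception as e: print(e)
E
```

```text
[0.57368719 0.2989426  0.13962071] [ 2.33840925e+00 -2.09465063e+00 -2.64412239e-04] -83.70534564495759
(((574.7702026367188, 298.7791748046875), (29.8183536529541, 199.47703552246094), 5.819033622741699), array([[549.8257 , 396.49216],
       [570.05005, 198.043  ],
       [599.7147 , 201.0662 ],
       [579.49036, 399.51535]], dtype=float32))
```

View pics/c8.png

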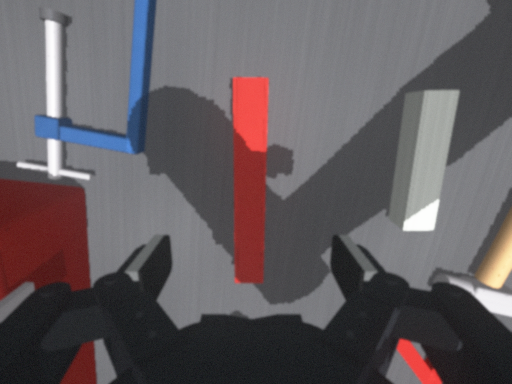

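Call:
play_rows(targets=[[[1, 0, -25, 0, 0, -0.4, 1], [0, 0, -30, 0, 0, 0, 1], [0, 0, -30, 0, 0, 0, 1], [0, 0, -20, 0, 0, 0, 1], [0, 0, -12, 0, 0, 0, 1], [0, 0, -8, 0, 0, 0, 1], [0, 0, 0, 0, 0, 0, 1], [0, 0, 0, 0, 0, 0, 0], [0, 0, 0, 0, 0, 0, 0], [0, 0, 0, 0, 0, 0, 0], [0, 0, 0, 0, 0, 0, 0], [0, 0, 0, 0, 0, 0, 0], [0, 0, 0, 0, 0, 0, 0], [0, 0, 0, 0, 0, 0, 0], [0, 0, 0, 0, 0, 0, 0]]])

```text
clock: 5.22
position: [0.5763, 0.2984, 0.0166]
orientation: [-2.329, 2.106, -0.001]
contact_force: [-2.3, -0.1, 5.3]
opening: 0.0289
```

Call:
play_rows(targets=[[[0, 0, 10, 0, 0, 0, 0], [0, 0, 20, 0, 0, 0, 0], [0, 0, 30, 0, 0, 0, 0], [0, 0, 30, 0, 0, 0, 0], [0, 0, 30, 0, 0, 0, 0], [0, 0, 20, 0, 0, 0, 0], [0, 0, 10, 0, 0, 0, 0], [0, 0, 0, 0, 0, 0, 0], [0, 0, 0, 0, 0, 0, 0]]])

```text
clock: 5.97
position: [0.5749, 0.2975, 0.1637]
orientation: [2.327, -2.107, -0.002]
contact_force: [0.4, -0.7, -6.2]
opening: 0.0287
```

```bash
python3 - <<'E'
from tube import *
st,im=snap("wrist","w4"); print(st["position"],st["orientation"],st["contact_force"],np.degrees(2*np.arctan2(st["orientation"][1],st["orientation"][0])))
try: print(tube(st,im,251,120,st["position"][2]+0.012))
except Exception as e: print(e)
E
```

```text
[0.57492116 0.29745423 0.16373718] [ 2.32721477 -2.10674985 -0.00240774] [ 0.40299905 -0.73654068 -6.22052306] -84.30698409685633
(((577.7550659179688, 267.3608703613281), (30.63818359375, 138.45994567871094), 5.769383907318115), array([[555.55426, 334.70023],
       [569.47284, 196.94162],
       [599.9559 , 200.02151],
       [586.0373 , 337.78012]], dtype=float32))
```

View pics/w4.png

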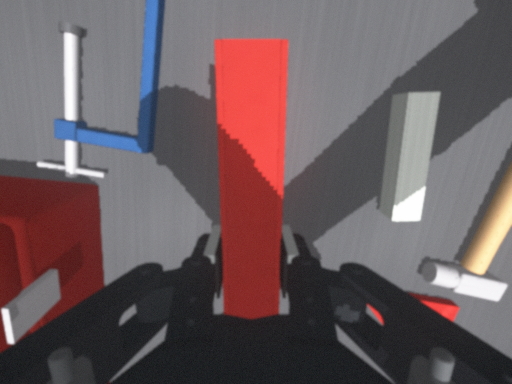

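Call:
play_rows(targets=[[[-8, -10, 0, 0, 0, 0, 0], [-14, -20, 0, 0, 0, -0.8, 0], [-16, -30, 0, 0, 0, -0.8, 0], [-16, -34, 0, 0, 0, -0.8, 0], [-16, -34, 0, 0, 0, -0.8, 0], [-16, -34, 0, 0, 0, -0.8, 0], [-14, -34, 0, 0, 0, -0.8, 0], [-11, -34, 0, 0, 0, -0.8, 0], [0, -34, 0, 0, 0, -0.8, 0], [0, -34, 0, 0, 0, -0.8, 0], [0, -34, 0, 0, 0, -0.7, 0], [0, -34, 0, 0, 0, 0, 0], [0, -25, 0, 0, 0, 0, 0], [0, -16, 0, 0, 0, 0, 0], [0, -8, 0, 0, 0, 0, 0], [0, 0, 0, 0, 0, 0, 0], [0, 0, 0, 0, 0, 0, 0], [0, 0, 0, 0, 0, 0, 0]]])

```text
clock: 7.52
position: [0.4646, -0.1164, 0.1645]
orientation: [2.179, -2.262, -0.002]
contact_force: [-0.5, -0.2, -5.8]
opening: 0.0289
```

```bash
python3 - <<'E'
from tube import *
st,im=snap("wrist","w5"); print(st["position"],st["orientation"],st["contact_force"],np.degrees(2*np.arctan2(st["orientation"][1],st["orientation"][0])))
try: print(tube(st,im,251,120,st["position"][2]+0.012))
except Exception as e: print(e)
snap("side","s5");snap("scene","sc5")
E
```

```text
[ 0.46455346 -0.11640222  0.16453773] [ 2.17905977e+00 -2.26158700e+00 -2.03250688e-03] [-0.53051085 -0.20947227 -5.78690837] -92.12938249627183
(((463.4256591796875, -146.3946533203125), (138.12063598632812, 31.161357879638672), 88.49766540527344), array([[ 446.03973 , -215.02274 ],
       [ 477.19037 , -215.83972 ],
       [ 480.81158 ,  -77.76657 ],
       [ 449.66095 ,  -76.949585]], dtype=float32))
```

View pics/w5.png

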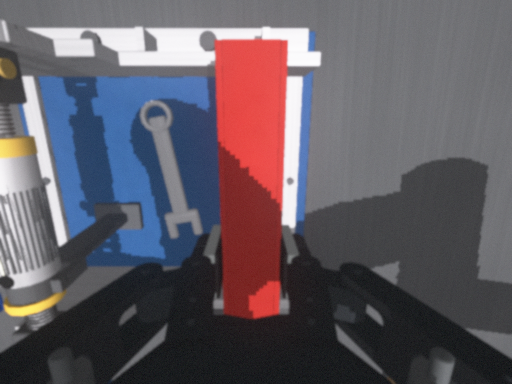

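View pics/s5.png

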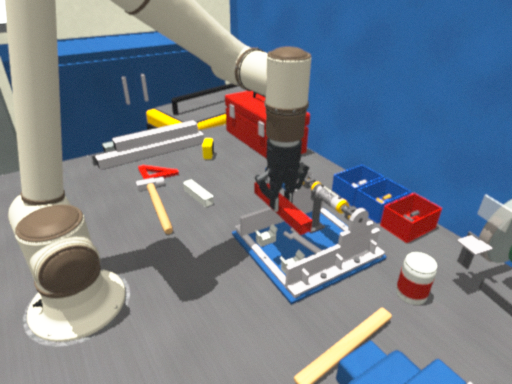

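Call:
play_rows(targets=[[[-1, -1.5, 0, 0, 0, 0, 0], [0, 0, -15, 0, 0, 0, 0], [0, 0, -20, 0, 0, 0, 0], [0, 0, -15, 0, 0, 0, 0], [0, 0, -7, 0, 0, 0, 0], [0, 0, 0, 0, 0, 0, 0], [0, 0, 0, 0, 0, 0, 0]]])

```text
clock: 8.25
position: [0.4644, -0.1184, 0.1086]
orientation: [2.18, -2.262, 0.001]
contact_force: [0.2, 0.0, -5.6]
opening: 0.029
```

```bash
python3 - <<'E'
from tube import *
st,im=snap("wrist","w6"); print(st["position"],np.degrees(2*np.arctan2(st["orientation"][1],st["orientation"][0])))
print(tube(st,im,251,120,st["position"][2]+0.0134))
_,s=snap("side","s6");_,c=snap("scene","sc6")
crop(im,140,0,370,150,3.4,"c9"); crop(s,230,160,390,300,5,"c10"); crop(c,155,130,275,230,6.5,"c11")
E
```

```text
[ 0.4644273  -0.11843805  0.1086401 ] -92.11394633754578
(((463.22015380859375, -148.91754150390625), (136.54693603515625, 30.307525634765625), 88.12550354003906), array([[ 445.84125, -216.65878],
       [ 476.13257, -217.65015],
       [ 480.59906,  -81.1763 ],
       [ 450.30774,  -80.18494]], dtype=float32))
```

View pics/c9.png

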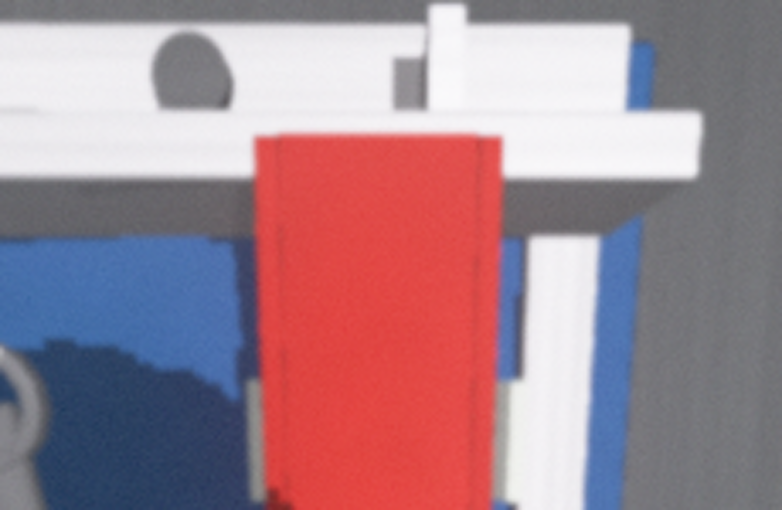

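View pics/c10.png

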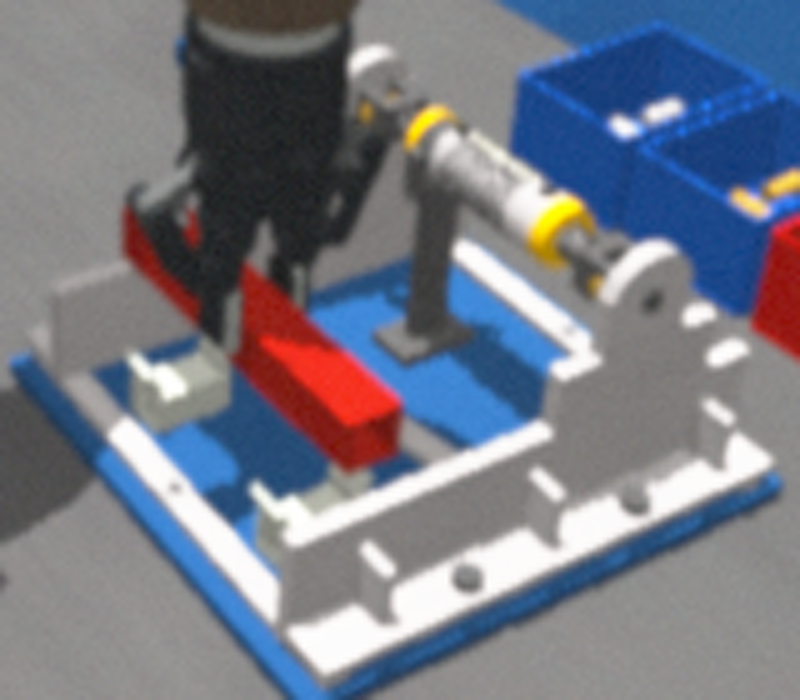

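View pics/c11.png

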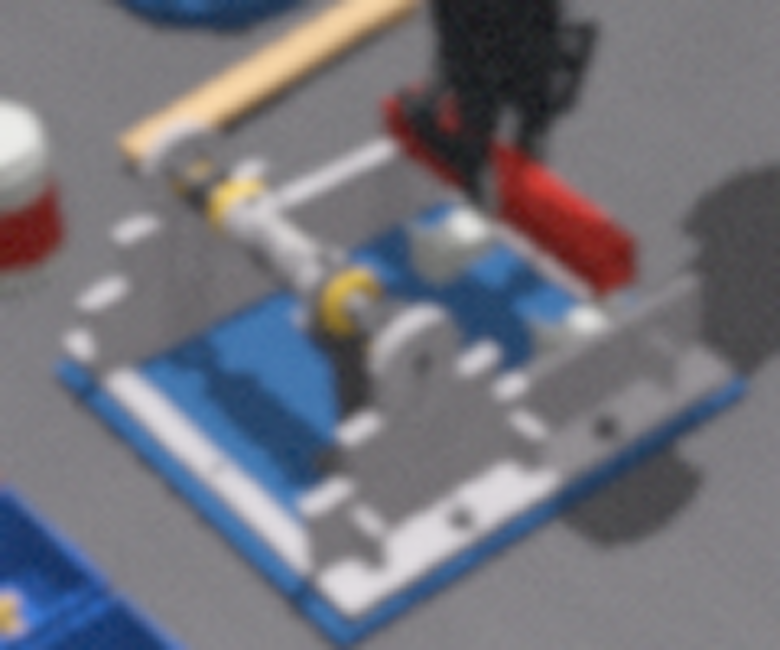

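```bash
python3 - <<'E'
from h import *
st,im=load("w6")
f=lambda x,y,z:onz("wrist",140+x/3.4,y/3.4,z,st)
for z in (.08,): print("cheek",f(100,178,z),f(600,178,z))
for z in (.047,.053): print("saddle",f(248,440,z),f(522,440,z),(f(248,440,z)+f(522,440,z))/2, f(249,380,z),f(522,380,z))
zt=st["position"][2]+.0134
print("tube",f(264,440,zt),f(494,440,zt), "end",f(255,137,zt),f(502,137,zt))
E
```

```text
cheek [ 0.50553551 -0.22263444  0.08      ] [ 0.42430818 -0.21969354  0.08      ]
saddle [ 0.48920617 -0.17868388  0.047     ] [ 0.43159745 -0.17659744  0.047     ] [ 0.46040181 -0.17764066  0.047     ] [ 0.48809192 -0.19075805  0.047     ] [ 0.43169008 -0.18871548  0.047     ]
saddle [ 0.48837036 -0.17897409  0.053     ] [ 0.43251825 -0.17695127  0.053     ] [ 0.4604443  -0.17796268  0.053     ] [ 0.48729008 -0.1906801   0.053     ] [ 0.43260806 -0.18869981  0.053     ]
tube [ 0.47667176 -0.18223811  0.1220401 ] [ 0.44675557 -0.18115462  0.1220401 ] end [ 0.47526761 -0.21754826  0.1220401 ] [ 0.44577225 -0.2164804   0.1220401 ]
```

Call:
play_rows(targets=[[[-1, 0, 0, 0, 0, 0, 0], [0, 0, -10, 0, 0, 0, 0], [0, 0, -12, 0, 0, 0, 0], [0, 0, -10, 0, 0, 0, 0], [0, 0, -8, 0, 0, 0, 0], [0, 0, -6, 0, 0, 0, 0], [0, 0, -4, 0, 0, 0, 0], [0, 0, -2, 0, 0, 0, 0], [0, 0, 0, 0, 0, 0, 0], [0, 0, 0, 0, 0, 0, 0]]])

```text
clock: 9.23
position: [0.4633, -0.1185, 0.0566]
orientation: [-2.179, 2.262, -0.001]
contact_force: [0.4, 0.6, -5.4]
opening: 0.0282
```

```bash
python3 - <<'E'
from h import *
st,im=snap("wrist","w7"); print(st["position"],st["contact_force"])
_,s=snap("side","s7")
crop(im,140,0,370,150,3.4,"c9b"); crop(s,230,160,390,300,5,"c10b")
E
```

```text
[ 0.46333882 -0.1185354   0.05660125] [ 0.44881356  0.58520289 -5.37832962]
```

View pics/c9b.png

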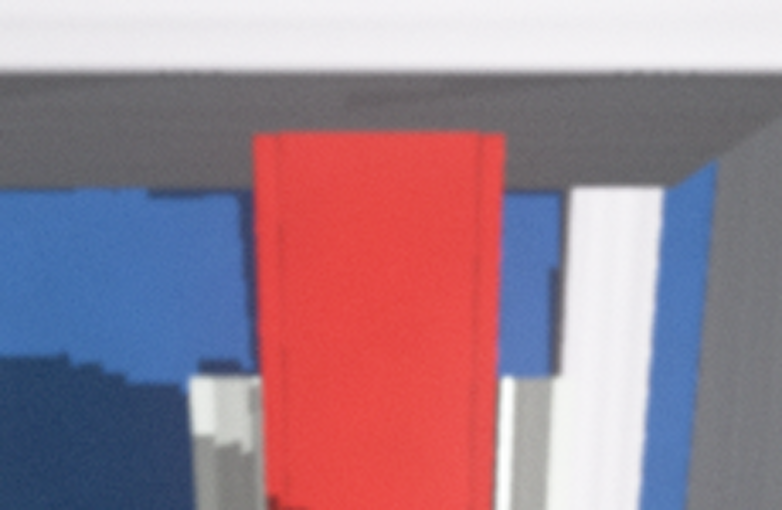

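View pics/c10b.png

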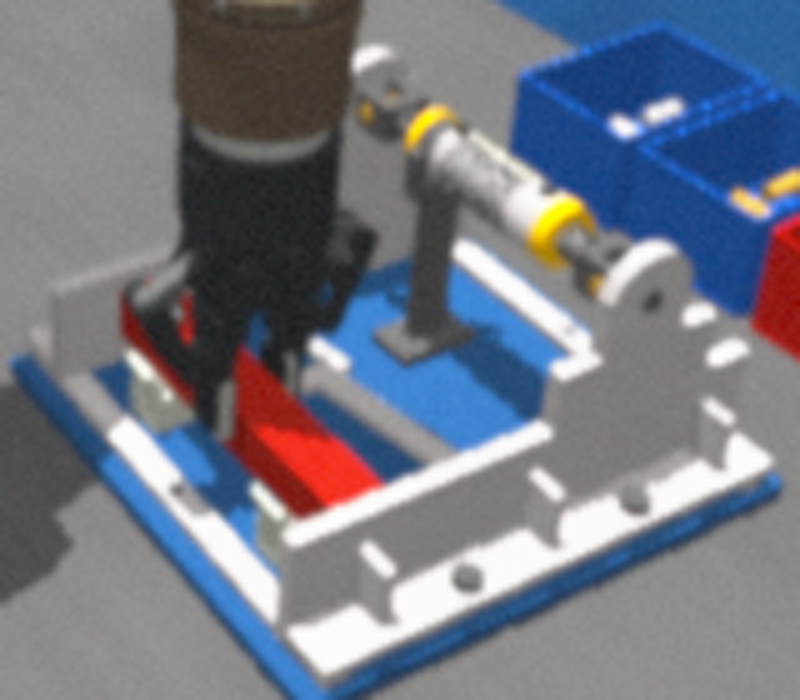

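Call:
play_rows(targets=[[[0, 0, -1.5, 0, 0, 0, 0], [0, 0, -1.5, 0, 0, 0, 0], [0, 0, -1, 0, 0, 0, 0], [0, 0, 0, 0, 0, 0, 0], [0, 0, 0, 0, 0, 0, 0]]])

```text
clock: 9.75
position: [0.4629, -0.1185, 0.0522]
orientation: [2.179, -2.263, -0.0]
contact_force: [0.2, 0.4, -5.3]
opening: 0.0286
```

Call:
play_rows(targets=[[[0, 0, -0.7, 0, 0, 0, 0], [0, 0, -0.5, 0, 0, 0, 0], [0, 0, 0, 0, 0, 0, 0], [0, 0, 0, 0, 0, 0, 0]]])

```text
clock: 10.08
position: [0.4631, -0.1185, 0.0515]
orientation: [-2.179, 2.263, -0.001]
contact_force: [-0.8, 1.1, -0.4]
opening: 0.0289
```

Call:
play_rows(targets=[[[0, 0, 0, 0, 0, 0, 0.6], [0, 0, 0, 0, 0, 0, 0.8], [0, 0, 0, 0, 0, 0, 1], [0, 0, 0, 0, 0, 0, 1], [0, 0, 0, 0, 0, 0, 1], [0, 0, 0, 0, 0, 0, 1], [0, 0, 10, 0, 0, 0, 1], [0, 0, 20, 0, 0, 0, 1], [0, 0, 30, 0, 0, 0, 1], [0, 0, 30, 0, 0, 0, 1], [0, 0, 30, 0, 0, 0, 1], [0, 0, 30, 0, 0, 0, 1], [0, 0, 30, 0, 0, 0, 1], [0, 0, 20, 0, 0, 0, 1], [0, 0, 0, 0, 0, 0, 1], [0, 0, 0, 0, 0, 0, 1]]])

```text
clock: 11.42
position: [0.4633, -0.1184, 0.2522]
orientation: [-2.177, 2.261, -0.003]
contact_force: [0.4, 0.6, -0.3]
opening: 0.0854
```

```bash
python3 - <<'E'
from tube import *
st,im=snap("wrist","w8"); print(st["position"],st["qpos"].round(3),st["contact_force"])
_,s=snap("side","s8")
print(tube(st,im,251,150,.065))
crop(s,230,160,390,300,5,"c12")
E
```

```text
[ 0.46330171 -0.11841478  0.25220597] [ 0.09   0.121 -0.318 -0.    -1.128 -0.128] [ 0.41719318  0.56614757 -0.29440376]
(((462.95172119140625, -118.0217056274414), (196.5080108642578, 29.35353660583496), 87.85054779052734), array([[ 444.60013 , -215.6561  ],
       [ 473.933   , -216.75705 ],
       [ 481.3033  ,  -20.387314],
       [ 451.97043 ,  -19.286362]], dtype=float32))
```

View pics/w8.png

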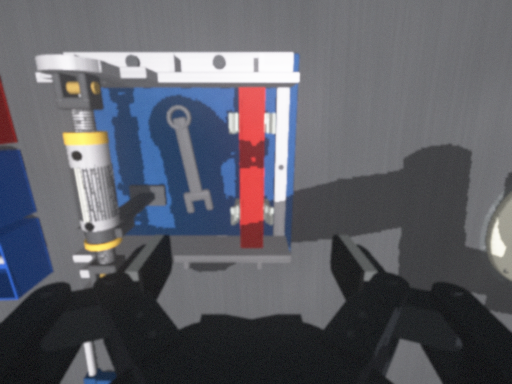

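View pics/c12.png

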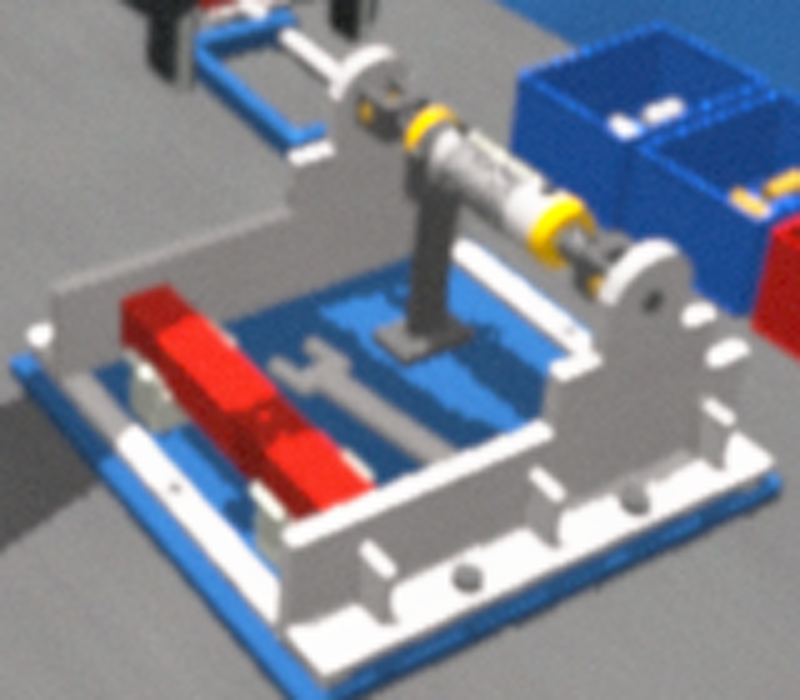

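Call:
play_rows(targets=[[[0, -1, 0, -0.24, -6.5, 0, 1], [8, -2, 0, -0.24, -6.5, 0, 1], [13, -2, -5, -0.24, -6.5, 0, 1], [15, -2, -10, -0.24, -6.5, 0, 1], [15, -2, -10, -0.24, -6.5, 0, 1], [15, -1, -10, -0.24, -6.5, 0, 1], [15, -1, -10, -0.24, -6.5, 0, 1], [5, 0, -4, 0, 0, 0, 1], [0, 0, 0, 0, 0, 0, 1], [0, 0, 0, 0, 0, 0, 1]]])

```text
clock: 12.35
position: [0.5362, -0.1471, 0.2233]
orientation: [-1.804, 1.859, -0.623]
contact_force: [-0.1, 0.0, -0.3]
opening: 0.0853
```

```bash
cat >> h.py <<'E'
YAW=np.radians(-2.15); JX=np.array([np.cos(YAW),np.sin(YAW),0]); JY=np.array([-np.sin(YAW),np.cos(YAW),0])
SEAT=np.array([.463,-.118,.05]); SL=SEAT+.15*JX+[0,0,.09]
def rep(st):
    M=R.from_rotvec(st["orientation"]).as_matrix(); a=M[:,2]; p=st["position"]
    th=np.degrees(np.arctan2(-a@JX,-a[2])); g=p-.011*a
    d=g-SL; print("TCP",p.round(4),"th",th.round(2),"a",a.round(3),"toolx.JY",(M[:,0]@JY).round(4),"a.JY",round(float(a@JY),4))
    print("grasp pt rel sleeve: jx %.1f jy %.1f z %.1f mm; along a %.1f across(tool y) %.1f"%(d@JX*1e3,d@JY*1e3,d[2]*1e3,d@a*1e3,d@M[:,1]*1e3),"tooly",M[:,1].round(3))
    print("q",st["qpos"].round(3),"F",st["contact_force"].round(1),"T",st["ft_torque"].round(2),"open",round(st["opening"],4),"t",st["clock"])
E
python3 - <<'E'
from h import *
st,im=snap("wrist","w9"); rep(st)
_,s=snap("side","s9")
crop(s,200,100,400,250,4,"c13")
E
```

```text
TCP [ 0.5362 -0.1471  0.2233] th -38.27 a [ 0.62   0.004 -0.785] toolx.JY -0.9996 a.JY 0.0268
grasp pt rel sleeve: jx -82.6 jy -26.6 z 91.9 mm; along a -124.0 across(tool y) 7.9 tooly [-0.784  0.031 -0.619]
q [ 0.031  0.055 -0.689  0.098 -0.16  -0.152] F [-0.1  0.  -0.3] T [-0.01  1.2   0.03] open 0.0853 t 12.35
```

View pics/w9.png

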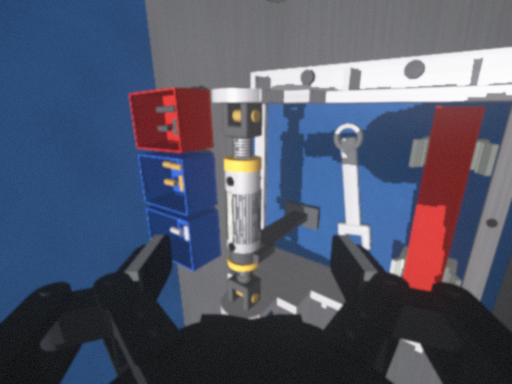

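View pics/c13.png

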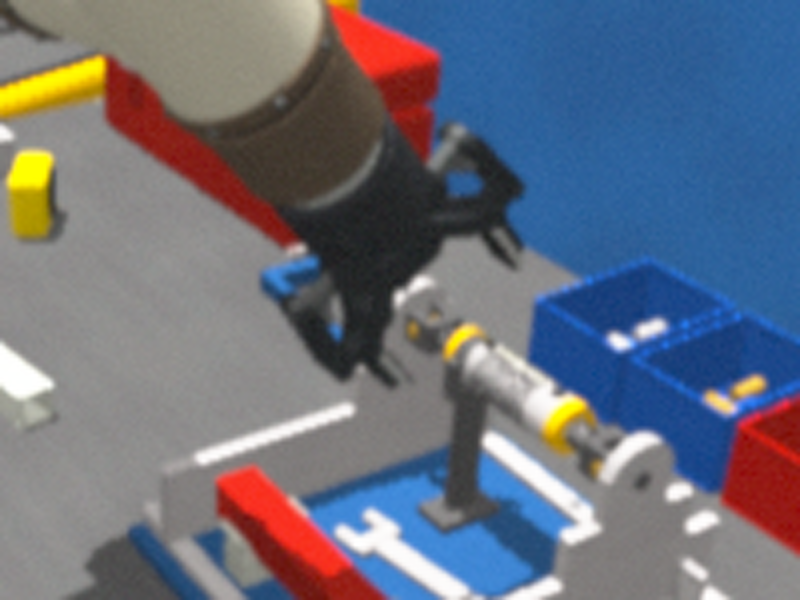

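Call:
play_rows(targets=[[[7, 4, -3, 0.1, 2.8, 0, 1], [8, 4, -4, 0.1, 2.8, 0, 1], [8, 4, -4, 0.1, 2.7, 0, 1], [8, 4, -4, 0, 0, 0, 1], [8, 1, -4, 0, 0, 0, 1], [0, 0, 0, 0, 0, 0, 1], [0, 0, 0, 0, 0, 0, 1]]])

```text
clock: 13.03
position: [0.5734, -0.1301, 0.2032]
orientation: [-1.891, 1.952, -0.496]
contact_force: [-0.7, 0.4, 0.0]
opening: 0.0858
```

```bash
cat >> h.py <<'E'
def delta(st,th,back,off=-8.,ax=0,az=0):
    t=np.radians(th); a=-np.sin(t)*JX+np.array([0,0,-np.cos(t)])
    x=-JY; M=np.column_stack([x,np.cross(a,x),a])
    g=SL+off/1e3*JY+ax/1e3*JX+np.array([0,0,az/1e3])-back/1e3*a; p=g+.011*a
    M0=R.from_rotvec(st["orientation"]).as_matrix()
    print("need shift mm",((p-st["position"])*1e3).round(1),"rot deg",np.degrees(R.from_matrix(M@M0.T).as_rotvec()).round(2))
E
python3 - <<'E'
from h import *
st=monitor.observe(); rep(st); delta(st,-30,85); delta(st,-30,0)
E
```

```text
TCP [ 0.5734 -0.1301  0.2032] th -29.87 a [ 0.499  0.008 -0.867] toolx.JY -0.9996 a.JY 0.0269
grasp pt rel sleeve: jx -44.7 jy -8.2 z 72.7 mm; along a -85.5 across(tool y) 2.5 tooly [-0.866  0.034 -0.498]
q [ 0.064  0.161 -0.541  0.069 -0.348 -0.154] F [-0.7  0.4  0. ] T [-0.02  1.05  0.02] open 0.0858 t 13.0333
need shift mm [ 2.2 -0.2  0.9] rot deg [-1.39 -0.08 -0.68]
need shift mm [ 44.7  -1.8 -72.7] rot deg [-1.39 -0.08 -0.68]
```

Call:
play_rows(targets=[[[2, 0, 1, -1.4, -0.1, -0.7, 1], [6, 0, -10, 0, 0, 0, 1], [8, -1, -14, 0, 0, 0, 1], [6, 0, -11, 0, 0, 0, 1], [0, 0, 0, 0, 0, 0, 1], [0, 0, 0, 0, 0, 0, 1]]])

```text
clock: 13.53
position: [0.5952, -0.1315, 0.1696]
orientation: [-1.893, 1.967, -0.528]
contact_force: [0.5, -0.4, -0.1]
opening: 0.0854
```

```bash
python3 - <<'E'
from h import *
st,im=snap("wrist","w10"); rep(st); delta(st,-30,0)
for j in (-55,0,55): print(j,proj("wrist",SL+j/1e3*JY,st).round(1))
_,s=snap("side","s10"); crop(s,250,120,400,240,5,"c14")
E
```

```text
TCP [ 0.5952 -0.1315  0.1696] th -30.02 a [ 0.5   -0.019 -0.866] toolx.JY -1.0 a.JY -0.0006
grasp pt rel sleeve: jx -22.9 jy -8.5 z 39.2 mm; along a -45.4 across(tool y) 0.3 tooly [-0.865  0.033 -0.5  ]
q [ 0.065  0.235 -0.611  0.252 -0.209 -0.336] F [ 0.5 -0.4 -0.1] T [0.01 1.   0.05] open 0.0854 t 13.5333
need shift mm [ 22.9  -0.4 -39.2] rot deg [0.02 0.02 0.04]
-55 [250.6 152.5]
0 [250.6 232.6]
55 [250.6 300.6]
```

View pics/w10.png

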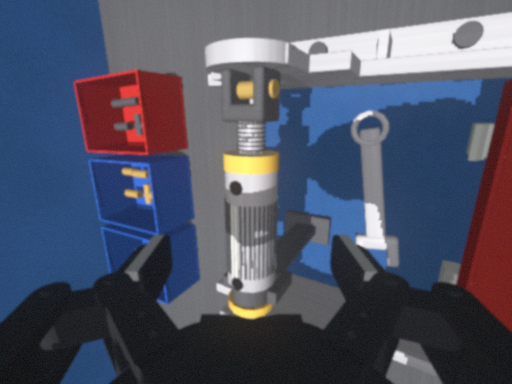

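View pics/c14.png

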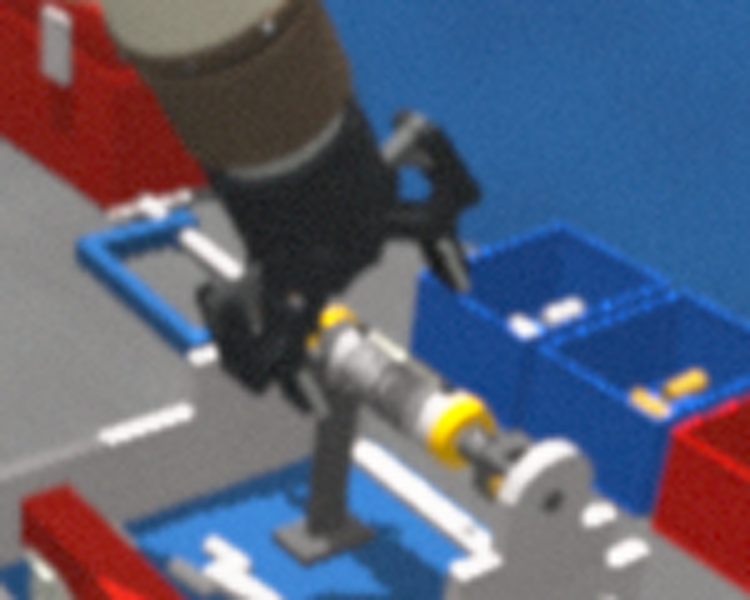

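```bash
python3 - <<'E'
from h import *
st=monitor.observe(); delta(st,-25,0)
E
```

```text
need shift mm [ 21.3  -0.5 -41.1] rot deg [0.2  5.19 0.03]
```

Call:
play_rows(targets=[[[2, 0, -4, 0.1, 2.6, 0, 1], [5, -0.5, -9, 0.1, 2.6, 0, 1], [6, 0, -12, 0, 0, 0, 1], [5, 0, -10, 0, 0, 0, 1], [3, 0, -6, 0, 0, 0, 1], [0, 0, 0, 0, 0, 0, 1], [0, 0, 0, 0, 0, 0, 1]]])

```text
clock: 14.22
position: [0.6166, -0.1318, 0.1289]
orientation: [-1.947, 2.022, -0.446]
contact_force: [-0.4, -0.5, 0.6]
opening: 0.0854
```

```bash
python3 - <<'E'
from h import *
st,im=snap("wrist","w11"); rep(st); delta(st,-25,0)
E
```

```text
TCP [ 0.6166 -0.1318  0.1289] th -24.86 a [ 0.42  -0.016 -0.907] toolx.JY -1.0 a.JY -0.0004
grasp pt rel sleeve: jx -0.6 jy -8.0 z -1.1 mm; along a 0.7 across(tool y) 1.1 tooly [-0.907  0.034 -0.42 ]
q [ 0.063  0.342 -0.507  0.148 -0.293 -0.233] F [-0.4 -0.5  0.6] T [ 0.02  0.81 -0.01] open 0.0854 t 14.2167
need shift mm [ 0.7 -0.   1.1] rot deg [ 0.01 -0.14  0.02]
```

View pics/w11.png

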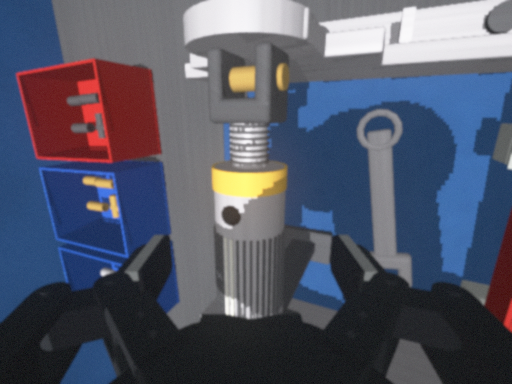

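Call:
play_rows(targets=[[[0.7, 0, 1, 0, 0, 0, 0.7], [0, 0, 0, 0, 0, 0, 0.5], [0, 0, 0, 0, 0, 0, 0.3], [0, 0, 0, 0, 0, 0, 0.2], [0, 0, 0, 0, 0, 0, 0], [0, 0, 0, 0, 0, 0, 0], [0, 0, 0, 0, 0, 0, 0], [0, 0, 0, 0, 0, 0, 0], [0, 0, 0, 0, 0, 0, 0]]])

```text
clock: 15.02
position: [0.6169, -0.1318, 0.1304]
orientation: [-1.947, 2.023, -0.446]
contact_force: [-5.4, 1.2, 4.7]
opening: 0.0324
```

```bash
python3 - <<'E'
from h import *
st=monitor.observe(); rep(st)
for a in (-25,-15,-5,5,15,25,35,40): delta(st,a,0)
E
```

```text
TCP [ 0.6169 -0.1318  0.1304] th -24.84 a [ 0.42  -0.016 -0.908] toolx.JY -1.0 a.JY -0.0005
grasp pt rel sleeve: jx -0.3 jy -8.0 z 0.4 mm; along a -0.5 across(tool y) 0.1 tooly [-0.907  0.035 -0.42 ]
q [ 0.063  0.34  -0.504  0.146 -0.298 -0.232] F [-5.4  1.2  4.7] T [0.35 1.62 0.13] open 0.0324 t 15.0167
need shift mm [ 0.4 -0.  -0.4] rot deg [ 0.01 -0.16  0.04]
need shift mm [-1.4  0.  -1.1] rot deg [0.38 9.83 0.04]
need shift mm [-3.3  0.1 -1.4] rot deg [ 0.76 19.82  0.04]
need shift mm [-5.2  0.2 -1.4] rot deg [ 1.14 29.81  0.03]
need shift mm [-7.1  0.2 -1.1] rot deg [1.520e+00 3.981e+01 3.000e-02]
need shift mm [-8.9  0.3 -0.4] rot deg [1.90e+00 4.98e+01 3.00e-02]
need shift mm [-10.6   0.4   0.6] rot deg [2.280e+00 5.979e+01 3.000e-02]
need shift mm [-11.3   0.4   1.1] rot deg [2.470e+00 6.479e+01 3.000e-02]
```

Call:
play_rows(targets=[[[-0.9, 0, -0.4, 0.19, 5, 0, 0], [-0.9, 0, -0.3, 0.19, 5, 0, 0], [-1, 0, -0.2, 0.19, 5, 0, 0], [-0.9, 0, -0.1, 0.19, 5, 0, 0], [-1, 0, 0, 0.19, 5, 0, 0], [-0.9, 0, 0, 0.19, 5, 0, 0], [0, 0, 0, 0, 0, 0, 0]]])

```text
clock: 15.6
position: [0.6113, -0.1316, 0.1295]
orientation: [2.13, -2.212, -0.109]
contact_force: [-7.5, 3.0, 9.6]
opening: 0.0321
```

```bash
python3 - <<'E'
from h import *
st,im=snap("wrist","w12"); rep(st)
for a in (5,15,25,35,40): delta(st,a,0)
E
```

```text
TCP [ 0.6113 -0.1316  0.1295] th 5.69 a [-0.099  0.003 -0.995] toolx.JY -1.0 a.JY -0.0006
grasp pt rel sleeve: jx -0.2 jy -8.0 z 0.4 mm; along a -0.4 across(tool y) 0.2 tooly [-0.994  0.037  0.099]
q [ 0.043  0.522 -0.058 -0.008 -1.089 -0.076] F [-7.5  3.   9.6] T [ 0.62  2.24 -0.01] open 0.0321 t 15.6
need shift mm [ 0.3 -0.  -0.4] rot deg [ 0.01 -0.69  0.  ]
need shift mm [-1.6  0.  -0.1] rot deg [0.38 9.3  0.  ]
need shift mm [-3.4  0.1  0.6] rot deg [ 0.76 19.29 -0.  ]
need shift mm [-5.   0.2  1.5] rot deg [ 1.130e+00  2.929e+01 -1.000e-02]
need shift mm [-5.8  0.2  2.1] rot deg [ 1.320e+00  3.428e+01 -1.000e-02]
```

View pics/w12.png

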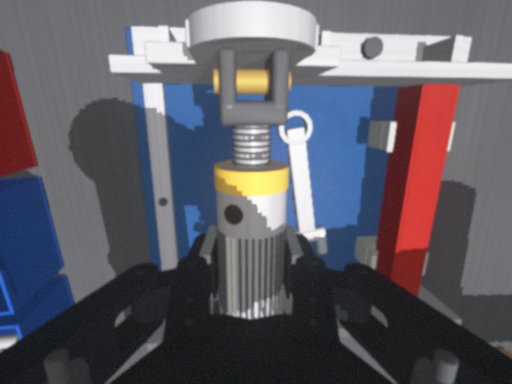

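Call:
play_rows(targets=[[[-0.8, 0, 0, 0.19, 5, 0, 0], [-0.9, 0, 0, 0.19, 5, 0, 0], [-0.9, 0, 0.3, 0.19, 5, 0, 0], [-0.9, 0, 0.4, 0.19, 5, 0, 0], [-0.8, 0, 0.4, 0.19, 5, 0, 0], [-0.8, 0, 0.5, 0.19, 5, 0, 0], [-0.8, 0, 0.5, 0.19, 5, 0, 0], [0, 0, 0, 0, 0, 0, 0]]])

```text
clock: 16.32
position: [0.6052, -0.1315, 0.1318]
orientation: [1.775, -1.844, -0.686]
contact_force: [-5.9, 2.5, 8.8]
opening: 0.0321
```

```bash
python3 - <<'E'
from h import *
st,im=snap("wrist","w13"); rep(st); snap("side","s13")
for a in (40,50): delta(st,a,0)
E
```

```text
TCP [ 0.6052 -0.1315  0.1318] th 40.93 a [-0.655  0.023 -0.756] toolx.JY -1.0 a.JY -0.0019
grasp pt rel sleeve: jx -0.2 jy -8.2 z 0.1 mm; along a 0.0 across(tool y) 0.2 tooly [-0.755  0.03   0.655]
q [ 0.027  0.826  0.368 -0.042 -1.826 -0.061] F [-5.9  2.5  8.8] T [ 0.27  1.65 -0.85] open 0.0321 t 16.3167
need shift mm [ 0.3  0.2 -0.3] rot deg [ 0.11 -0.93 -0.  ]
need shift mm [-1.   0.2  1.1] rot deg [ 0.48  9.06 -0.01]
```

View pics/w13.png

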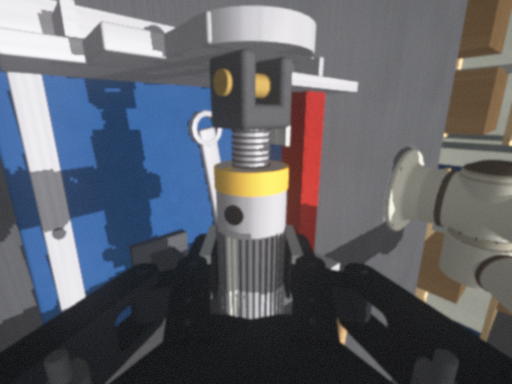

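View pics/s13.png

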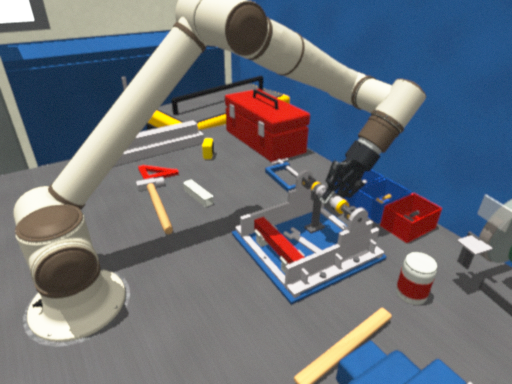

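Call:
play_rows(targets=[[[-0.5, 0, 0.5, 0.15, 4, 0, 0], [-0.4, 0, 0.5, 0.15, 4, 0, 0], [0, 0, 0, 0, 0, 0, 0]]])

```text
clock: 16.67
position: [0.6042, -0.1315, 0.1329]
orientation: [1.686, -1.753, -0.793]
contact_force: [-6.0, 3.3, 5.5]
opening: 0.0325
```

```bash
python3 - <<'E'
from h import *
st=monitor.observe(); rep(st)
for a in (40,30,20,10,0,-10,-20,-26): delta(st,a,0)
E
```

```text
TCP [ 0.6042 -0.1315  0.1329] th 48.82 a [-0.752  0.027 -0.658] toolx.JY -1.0 a.JY -0.0013
grasp pt rel sleeve: jx -0.2 jy -8.2 z 0.2 mm; along a 0.0 across(tool y) 0.2 tooly [-0.658  0.027  0.753]
q [ 0.025  0.897  0.45  -0.05  -1.975 -0.063] F [-6.   3.3  5.5] T [ 0.1   1.24 -0.9 ] open 0.0325 t 16.6667
need shift mm [ 1.4  0.1 -1.3] rot deg [-0.2  -8.82  0.03]
need shift mm [ 2.9  0.1 -2.4] rot deg [ -0.58 -18.81   0.04]
need shift mm [ 4.7  0.  -3.2] rot deg [ -0.95 -28.81   0.05]
need shift mm [ 6.5 -0.1 -3.7] rot deg [ -1.33 -38.8    0.07]
need shift mm [ 8.4 -0.1 -3.9] rot deg [ -1.71 -48.79   0.08]
need shift mm [10.3 -0.2 -3.7] rot deg [ -2.09 -58.78   0.09]
need shift mm [12.2 -0.3 -3.2] rot deg [ -2.48 -68.78   0.1 ]
need shift mm [13.3 -0.3 -2.8] rot deg [ -2.7  -74.77   0.11]
```

Call:
play_rows(targets=[[[0, 0, 0, 0, 0, 0, 1], [0, 0, 0, 0, 0, 0, 1], [0, 0, 0, 0, 0, 0, 1], [0, 0, 0, 0, 0, 0, 1], [0, 0, 0, 0, 0, 0, 1], [0.9, 0, -0.9, -0.23, -6.2, 0, 1], [0.9, 0, -0.7, -0.23, -6.2, 0, 1], [1, 0, -0.7, -0.23, -6.2, 0, 1], [1.1, 0, -0.5, -0.23, -6.2, 0, 1], [1.1, 0, -0.5, -0.23, -6.2, 0, 1], [1.1, 0, -0.3, -0.23, -6.2, 0, 1], [1.1, 0, -0.2, -0.23, -6.2, 0, 1], [1.2, 0, -0.1, -0.23, -6.2, 0, 1], [1.2, 0, 0, -0.23, -6.2, 0, 1], [1.2, 0, 0.2, -0.22, -6.2, 0, 1], [1.2, 0, 0.4, -0.22, -6.2, 0, 1], [1.1, 0, 0.5, -0.22, -6.2, 0, 1], [0, 0, 0, 0, 0, 0, 1], [0, 0, 0, 0, 0, 0, 1]]])

```text
clock: 18.25
position: [0.6162, -0.1324, 0.1289]
orientation: [-1.938, 2.013, -0.46]
contact_force: [0.9, -0.6, 0.2]
opening: 0.0855
```

```bash
python3 - <<'E'
from h import *
st,im=snap("wrist","w14"); rep(st); delta(st,-25,0); snap("side","s14")
E
```

```text
TCP [ 0.6162 -0.1324  0.1289] th -25.7 a [ 0.433 -0.017 -0.901] toolx.JY -1.0 a.JY -0.0005
grasp pt rel sleeve: jx -1.1 jy -8.6 z -1.2 mm; along a 0.6 across(tool y) 1.5 tooly [-0.9    0.034 -0.434]
q [ 0.062  0.339 -0.525  0.168 -0.264 -0.252] F [ 0.9 -0.6  0.2] T [0.02 0.79 0.03] open 0.0855 t 18.25
need shift mm [1.  0.6 1.2] rot deg [0.05 0.7  0.02]
```

View pics/w14.png

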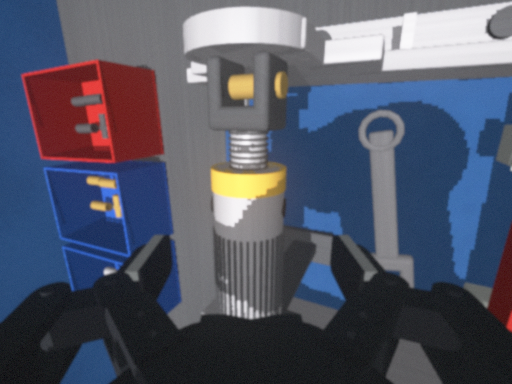

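Call:
play_rows(targets=[[[1, 0.6, 1.2, 0, 0.7, 0, 0.7], [0, 0, 0, 0, 0, 0, 0.5], [0, 0, 0, 0, 0, 0, 0.3], [0, 0, 0, 0, 0, 0, 0.2], [0, 0, 0, 0, 0, 0, 0], [0, 0, 0, 0, 0, 0, 0], [0, 0, 0, 0, 0, 0, 0], [0, 0, 0, 0, 0, 0, 0], [0, 0, 0, 0, 0, 0, 0], [-0.9, 0, -0.4, 0.19, 5, 0, 0], [-0.9, 0, -0.3, 0.19, 5, 0, 0], [-1, 0, -0.2, 0.19, 5, 0, 0], [-0.9, 0, -0.1, 0.19, 5, 0, 0], [0, 0, 0, 0, 0, 0, 0]]])

```text
clock: 19.52
position: [0.6133, -0.1316, 0.1284]
orientation: [-2.14, 2.225, -0.086]
contact_force: [-9.7, 2.4, 5.8]
opening: 0.0324
```

```bash
python3 - <<'E'
from h import *
st,im=snap("wrist","w15"); rep(st); delta(st,-5,0)
E
```

```text
TCP [ 0.6133 -0.1316  0.1284] th -4.4 a [ 0.077 -0.003 -0.997] toolx.JY -1.0 a.JY -0.0003
grasp pt rel sleeve: jx -0.1 jy -8.0 z -0.7 mm; along a 0.6 across(tool y) 0.1 tooly [-0.996  0.039 -0.077]
q [ 0.05   0.45  -0.194  0.009 -0.85  -0.094] F [-9.7  2.4  5.8] T [ 0.36  2.8  -0.01] open 0.0324 t 19.5167
need shift mm [ 0.2 -0.1  0.7] rot deg [-0.01 -0.6   0.09]
```

View pics/w15.png

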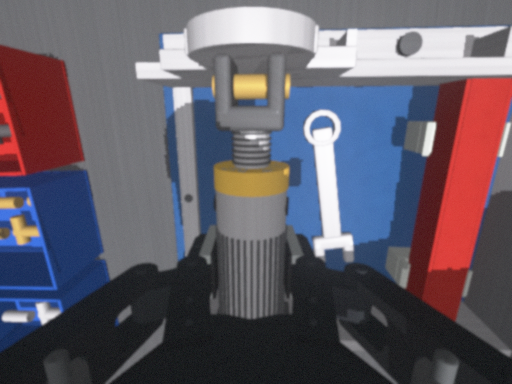

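Call:
play_rows(targets=[[[-0.8, 0, 0.1, 0.19, 5, 0, 0], [-0.9, 0, 0, 0.19, 5, 0, 0], [0, 0, 0, 0, 0, 0, 0]]])

```text
clock: 19.82
position: [0.6113, -0.1316, 0.1282]
orientation: [2.129, -2.214, -0.109]
contact_force: [-10.0, 0.7, 4.2]
opening: 0.0322
```

```bash
python3 - <<'E'
from h import *
st=monitor.observe(); rep(st); delta(st,5,0)
E
```

```text
TCP [ 0.6113 -0.1316  0.1282] th 5.64 a [-0.098  0.004 -0.995] toolx.JY -1.0 a.JY -0.0001
grasp pt rel sleeve: jx -0.3 jy -8.0 z -0.9 mm; along a 0.9 across(tool y) 0.1 tooly [-0.994  0.039  0.098]
q [ 0.043  0.523 -0.06  -0.009 -1.086 -0.078] F [-10.    0.7   4.2] T [ 0.15  2.33 -0.17] open 0.0322 t 19.8167
need shift mm [0.4 0.  0.9] rot deg [-0.01 -0.64  0.1 ]
```

Call:
play_rows(targets=[[[-0.7, 0, 0.4, 0.19, 5, 0, 0], [-0.8, 0, 0.5, 0.19, 5, 0, 0], [0, 0, 0, 0, 0, 0, 0]]])

```text
clock: 20.07
position: [0.6091, -0.1315, 0.1282]
orientation: [2.034, -2.117, -0.294]
contact_force: [-10.8, 0.3, 2.0]
opening: 0.0323
```

```bash
python3 - <<'E'
from h import *
st,im=snap("wrist","w16"); rep(st); delta(st,15,0)
_,s=snap("side","s16");crop(s,230,160,390,300,5,"c16")
E
```

```text
TCP [ 0.6091 -0.1315  0.1282] th 15.79 a [-0.272  0.011 -0.962] toolx.JY -1.0 a.JY 0.0006
grasp pt rel sleeve: jx -0.5 jy -8.0 z -1.2 mm; along a 1.3 across(tool y) 0.1 tooly [-0.961  0.038  0.272]
q [ 0.037  0.605  0.07  -0.022 -1.31  -0.068] F [-10.8   0.3   2. ] T [-0.07  1.94 -0.22] open 0.0323 t 20.0667
need shift mm [ 0.6 -0.   1.2] rot deg [-0.03 -0.79  0.14]
```

View pics/w16.png

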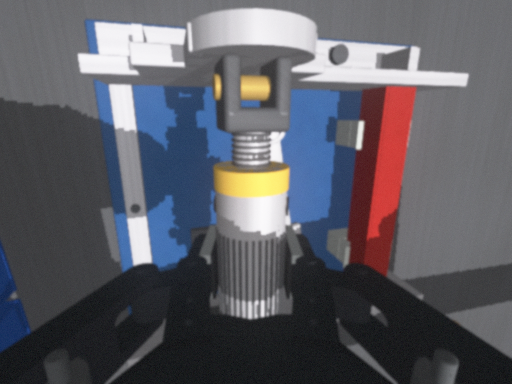

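View pics/c16.png

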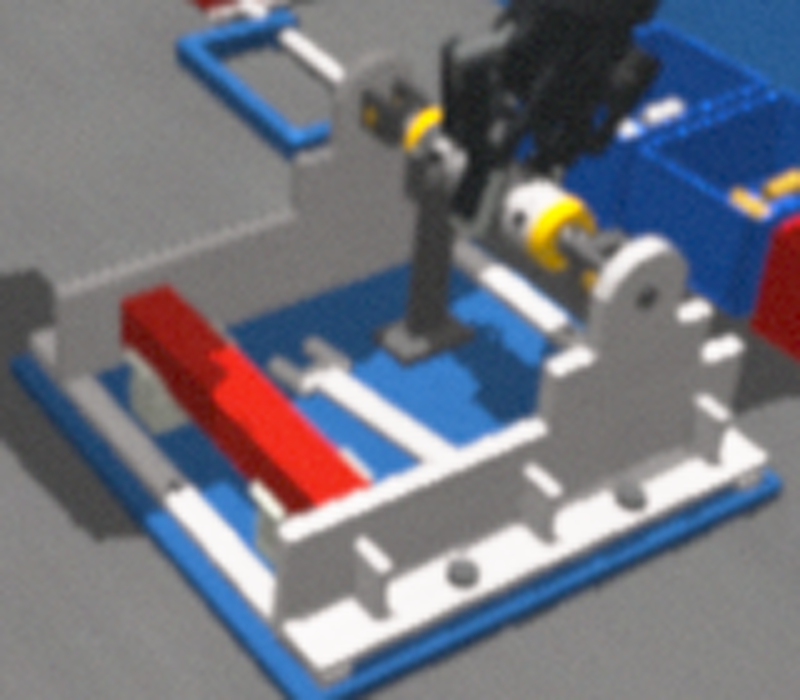

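Call:
play_rows(targets=[[[-0.6, 0, 0.6, 0.15, 4, 0, 0], [0, 0, 0, 0, 0, 0, 0]]])

```text
clock: 20.33
position: [0.6083, -0.1315, 0.1285]
orientation: [1.997, -2.079, -0.36]
contact_force: [-10.9, -0.9, -1.1]
opening: 0.032
```

```bash
python3 - <<'E'
from h import *
st=monitor.observe(); rep(st); delta(st,19.5,0)
E
```

```text
TCP [ 0.6083 -0.1315  0.1285] th 19.66 a [-0.336  0.014 -0.942] toolx.JY -1.0 a.JY 0.0012
grasp pt rel sleeve: jx -0.6 jy -8.1 z -1.1 mm; along a 1.3 across(tool y) 0.2 tooly [-0.941  0.038  0.336]
q [ 0.034  0.638  0.118 -0.026 -1.393 -0.066] F [-10.9  -0.9  -1.1] T [-0.29  1.18 -0.14] open 0.032 t 20.3333
need shift mm [0.6 0.  1.1] rot deg [-0.03 -0.15  0.15]
```

Call:
play_rows(targets=[[[-0.6, 0, 0.6, 0.15, 4, 0, 0], [0, 0, 0, 0, 0, 0, 0]]])

```text
clock: 20.5
position: [0.6075, -0.1315, 0.1288]
orientation: [1.956, -2.036, -0.428]
contact_force: [-12.6, -0.3, -3.1]
opening: 0.0325
```

```bash
python3 - <<'E'
from h import *
st=monitor.observe(); rep(st); delta(st,23.5,0)
E
```

```text
TCP [ 0.6075 -0.1315  0.1288] th 23.73 a [-0.402  0.017 -0.915] toolx.JY -1.0 a.JY 0.0014
grasp pt rel sleeve: jx -0.7 jy -8.1 z -1.1 mm; along a 1.2 across(tool y) 0.2 tooly [-0.915  0.037  0.402]
q [ 0.032  0.673  0.169 -0.03  -1.479 -0.064] F [-12.6  -0.3  -3.1] T [-0.26  1.15 -0.14] open 0.0325 t 20.5
need shift mm [0.7 0.1 1.1] rot deg [-0.03 -0.23  0.16]
```

Call:
play_rows(targets=[[[-0.5, 0, 0.5, 0.12, 3.2, 0, 0], [-0.5, 0, 0.5, 0.12, 3.2, 0, 0], [0, 0, 0, 0, 0, 0, 0]]])

```text
clock: 20.75
position: [0.6063, -0.1315, 0.1295]
orientation: [1.89, -1.967, -0.531]
contact_force: [-13.3, -0.7, -5.0]
opening: 0.0322
```

```bash
python3 - <<'E'
from h import *
st,im=snap("wrist","w17"); rep(st); delta(st,30,0)
E
```

```text
TCP [ 0.6063 -0.1315  0.1295] th 30.19 a [-0.502  0.021 -0.864] toolx.JY -1.0 a.JY 0.002
grasp pt rel sleeve: jx -0.8 jy -8.1 z -1.0 mm; along a 1.2 across(tool y) 0.2 tooly [-0.864  0.035  0.503]
q [ 0.03   0.73   0.246 -0.036 -1.612 -0.062] F [-13.3  -0.7  -5. ] T [-0.42  0.74  0.01] open 0.0322 t 20.75
need shift mm [0.8 0.1 1. ] rot deg [-0.05 -0.19  0.16]
```

View pics/w17.png

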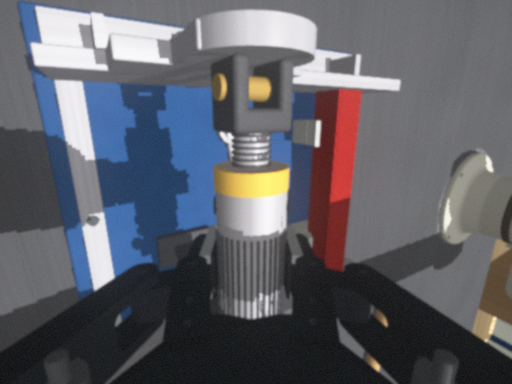

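```bash
python3 - <<'E'
from h import *
a=[load(t)[1][150:325,195:305] for t in ("w15","w16","w17")]
cv2.imwrite("pics/c18.png",cv2.resize(np.hstack(a),None,fx=2.4,fy=2.4,interpolation=cv2.INTER_CUBIC))
im=load("w17")[1]; crop(im,270,60,400,140,6,"c17")
E
```

```text
(no output)
```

View pics/c17.png

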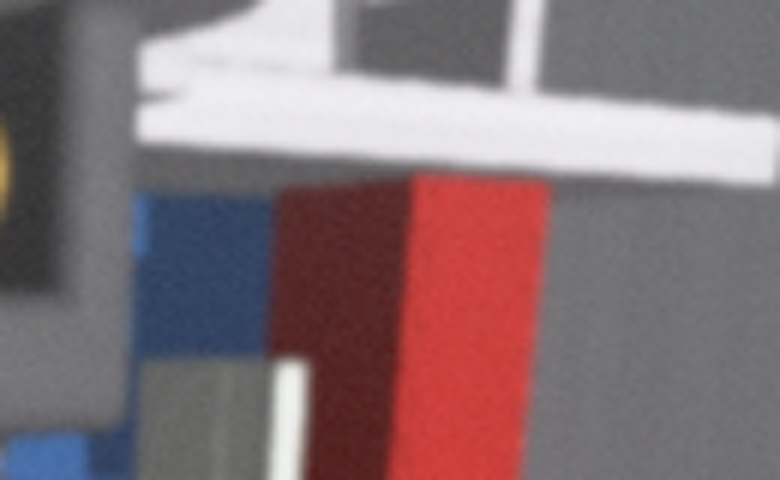

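View pics/c18.png

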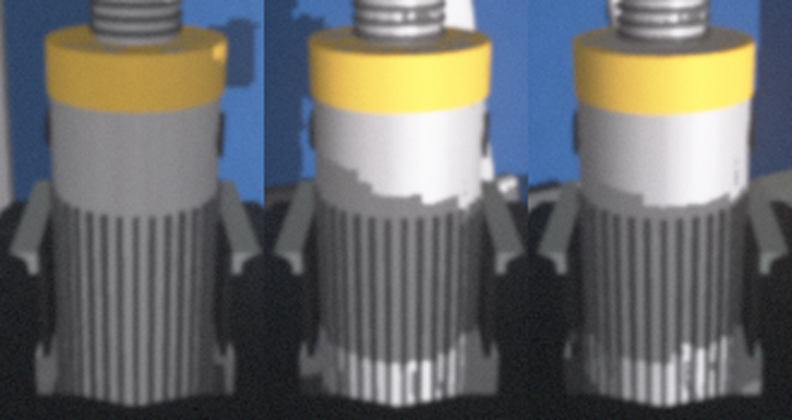

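Call:
play_rows(targets=[[[-0.3, 0, 0.7, 0.15, 4, 0, 0], [-0.3, 0, 0.7, 0.15, 4, 0, 0], [0, 0, 0, 0, 0, 0, 0]]])

```text
clock: 21.05
position: [0.6049, -0.1314, 0.1305]
orientation: [1.801, -1.876, -0.655]
contact_force: [-17.6, -0.0, -4.3]
opening: 0.0322
```

```bash
python3 - <<'E'
from h import *
st,im=snap("wrist","w18"); rep(st); delta(st,38,0)
a=[load(t)[1][150:325,195:305] for t in ("w16","w17","w18")]
cv2.imwrite("pics/c19.png",cv2.resize(np.hstack(a),None,fx=2.4,fy=2.4,interpolation=cv2.INTER_CUBIC))
crop(im,200,60,330,140,6,"c20")
E
```

```text
TCP [ 0.6049 -0.1314  0.1305] th 38.47 a [-0.622  0.026 -0.783] toolx.JY -1.0 a.JY 0.0027
grasp pt rel sleeve: jx -0.9 jy -8.1 z -0.9 mm; along a 1.2 across(tool y) 0.1 tooly [-0.782  0.031  0.622]
q [ 0.026  0.804  0.34  -0.043 -1.777 -0.061] F [-17.6  -0.   -4.3] T [-0.41  0.99  0.07] open 0.0322 t 21.05
need shift mm [1.  0.1 0.8] rot deg [-0.07 -0.47  0.18]
```

View pics/c19.png

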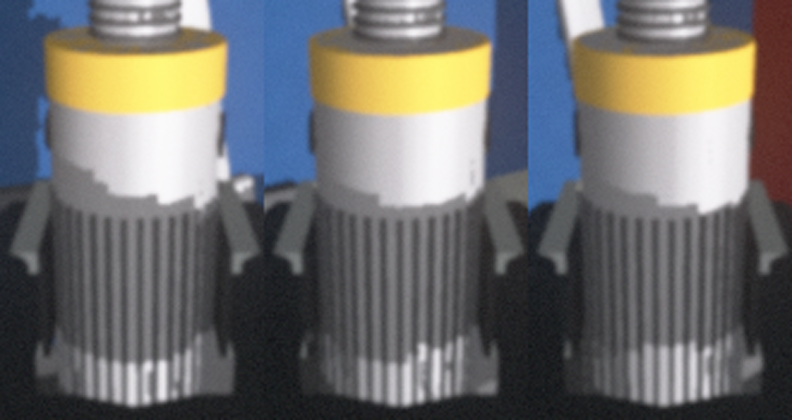

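View pics/c20.png

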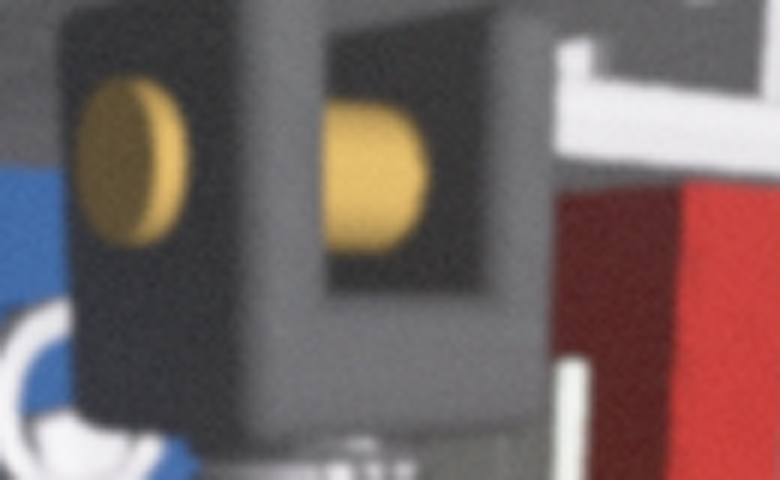

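Call:
play_rows(targets=[[[0, 0, 0, 0, 0, 0, 1], [0, 0, 0, 0, 0, 0, 1], [0, 0, 0, 0, 0, 0, 1], [0, 0, 0, 0, 0, 0, 1], [0, 0, 0, 0, 0, 0, 1], [1, 0, 0.8, 0, 0, 0, 1], [0, 0, 0, 0, 0, 0, 1]]])

```text
clock: 21.68
position: [0.6113, -0.1314, 0.1355]
orientation: [1.818, -1.888, -0.634]
contact_force: [0.9, -0.7, 0.0]
opening: 0.0856
```

```bash
python3 - <<'E'
from h import *
st,im=snap("wrist","w19"); rep(st); delta(st,0,0)
a=[load(t)[1][150:325,195:305] for t in ("w17","w18","w19")]
cv2.imwrite("pics/c21.png",cv2.resize(np.hstack(a),None,fx=2.4,fy=2.4,interpolation=cv2.INTER_CUBIC))
E
```

```text
TCP [ 0.6113 -0.1314  0.1355] th 37.13 a [-0.603  0.023 -0.797] toolx.JY -1.0 a.JY -0.0001
grasp pt rel sleeve: jx 5.4 jy -7.8 z 4.3 mm; along a -6.7 across(tool y) -1.7 tooly [-0.797  0.03   0.604]
q [ 0.028  0.798  0.35  -0.04  -1.77  -0.06 ] F [ 0.9 -0.7  0. ] T [-0.01 -1.16 -0.04] open 0.0856 t 21.6833
need shift mm [ 1.2 -0.2 -6.5] rot deg [-1.380e+00 -3.711e+01  1.000e-02]
```

View pics/c21.png

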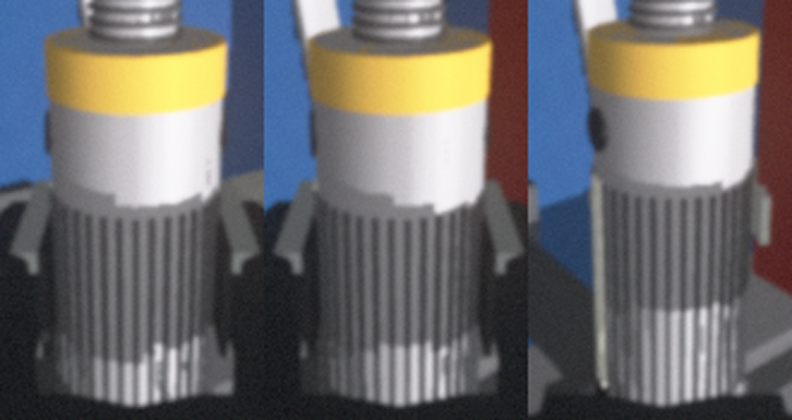

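Call:
play_rows(targets=[[[5, 0, 7, 0, 0, 0, 1], [13, 0, 17, 0, 0, 0, 1], [13, -1, 17, 0, 0, 0, 1], [9, 0, 20, -0.2, -5, 0, 1], [0, 0, 30, -0.2, -6, 0, 1], [-5, 0, 30, -0.2, -6, 0, 1], [-15, 0, 25, -0.2, -6, 0, 1], [-25, 0, 20, -0.2, -6, 0, 1], [-30, 0, 10, -0.2, -6, 0, 1], [-30, 0, 0, 0, 0, 0, 1], [-30, 0, 0, 0, 0, 0, 1], [0, 0, 0, 0, 0, 0, 1], [0, 0, 0, 0, 0, 0, 1]]])

```text
clock: 22.82
position: [0.515, -0.1326, 0.3133]
orientation: [2.164, -2.246, -0.041]
contact_force: [0.5, 0.9, 0.7]
opening: 0.0853
```

```bash
python3 - <<'E'
from tube import *
st,im=snap("wrist","w20"); rep(st)
_,s=snap("side","s20"); _,c=snap("scene","sc20")
crop(s,230,160,390,300,5,"c22"); crop(im,0,0,512,384,1.5,"c23")
E
```

```text
TCP [ 0.515  -0.1326  0.3133] th 1.98 a [-0.035  0.003 -0.999] toolx.JY -1.0 a.JY 0.002
grasp pt rel sleeve: jx -97.1 jy -12.7 z 184.3 mm; along a -180.9 across(tool y) 103.5 tooly [-0.999  0.037  0.035]
q [ 0.05   0.197 -0.069 -0.005 -1.339 -0.086] F [0.5 0.9 0.7] T [-0.03 -0.14 -0.02] open 0.0853 t 22.8167
```

View pics/c23.png

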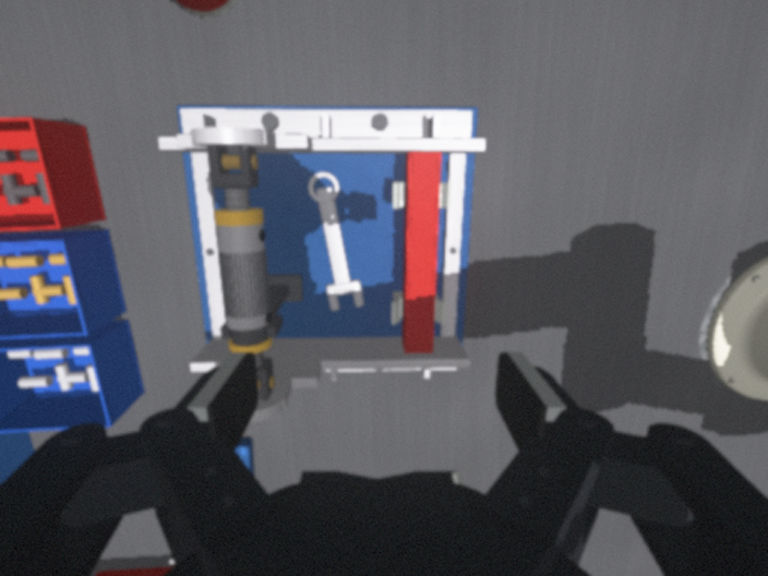

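View pics/c22.png

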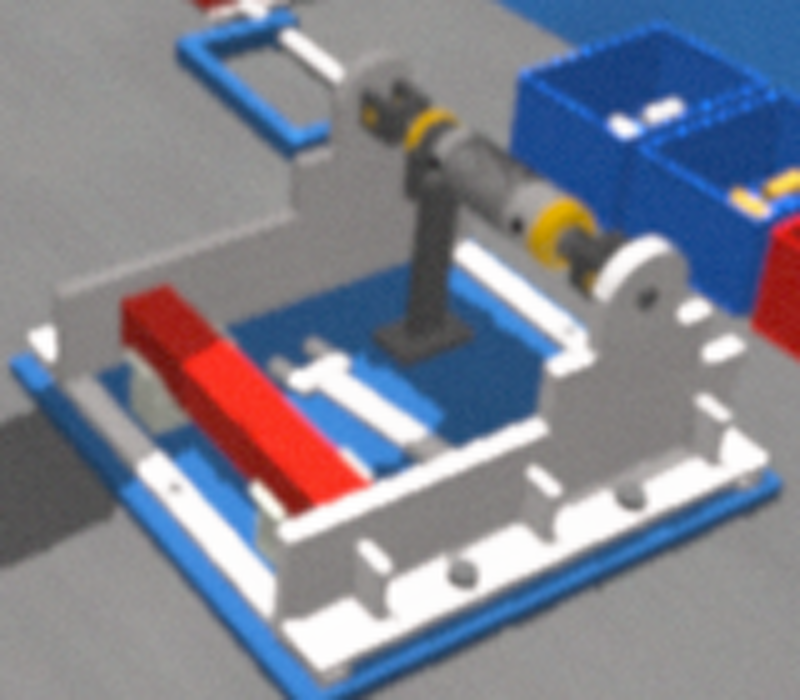

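```bash
python3 - <<'E'
from tube import *
for t,p in (("w8",(251,150)),("w20",(283,160))):
    st,im=load(t); print(t,tube(st,im,*p,.065))
st,im=load("w20"); crop(im,200,85,330,160,6,"c24"); crop(im,200,200,330,260,6,"c25")
for n in ("side","scene"):
    a=cv2.imread(f"pics/a_{n}.png"); b=cv2.imread(f"pics/{'s20' if n=='side' else 'sc20'}.png")
    cv2.imwrite(f"pics/d_{n}.png",cv2.absdiff(a,b))
E
```

```text
w8 (((462.9288635253906, -118.03092193603516), (196.5050048828125, 29.353212356567383), 87.85208129882812), array([[ 444.5801  , -215.66432 ],
       [ 473.9127  , -216.76447 ],
       [ 481.27762 ,  -20.397522],
       [ 451.94504 ,  -19.297379]], dtype=float32))
w20 (((463.8433837890625, -117.69497680664062), (196.4543914794922, 31.698999404907227), 88.36266326904297), array([[ 445.19373 , -215.4292  ],
       [ 476.87976 , -216.33493 ],
       [ 482.49304 ,  -19.960754],
       [ 450.807   ,  -19.055023]], dtype=float32))
```

View pics/c24.png

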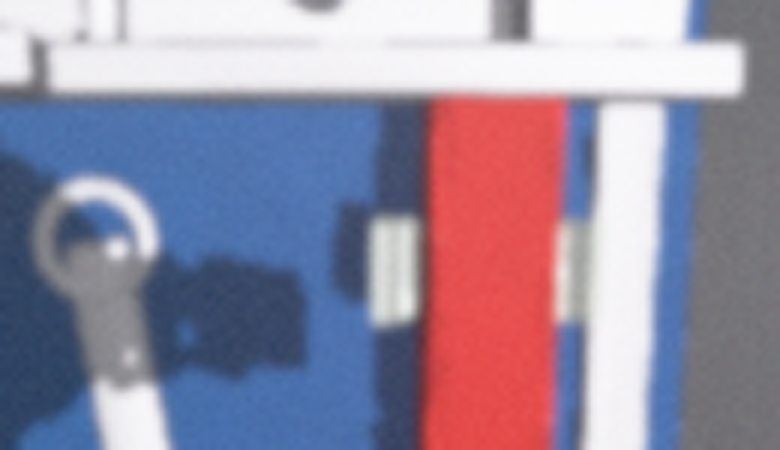

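View pics/c25.png

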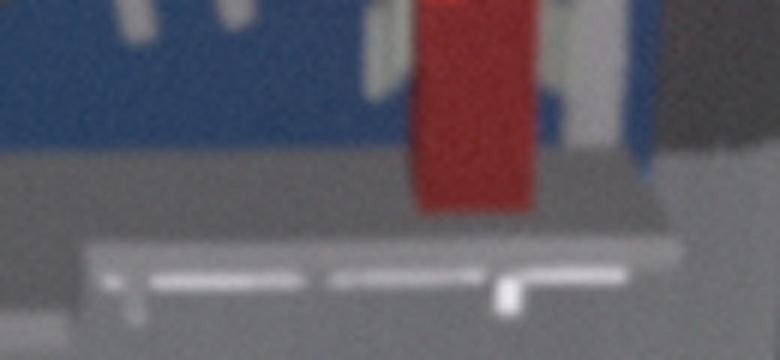

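View pics/d_scene.png

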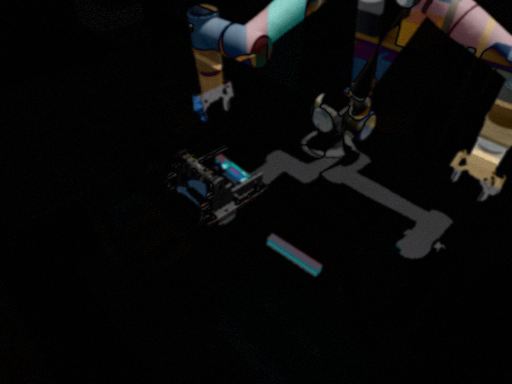

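```bash
python3 - <<'E'
from h import *
st,im=load("w20")
f=lambda x,y,z,oy:onz("wrist",200+x/6,oy+y/6,z,st)
# along line through tube centreline x~475 (left), 500 (right)
L=[(f(475,y,z,200)@JY*1e3).round(1) for y,z in ((241,.08),(211,.065),(152,.012))]
Rr=[(f(500,y,z,85)@JY*1e3).round(1) for y,z in ((96,.08),(98,.065))]
print("left: plate top edge, tube end, plate foot",L,"right plate top, tube end",Rr, "gap plates",L[0]-Rr[0],"tube",L[1]-Rr[1])
for nm in ("w8",):
  pass
E
```

```text
left: plate top edge, tube end, plate foot [np.float64(1.0), np.float64(-0.1), np.float64(6.2)] right plate top, tube end [np.float64(-199.0), np.float64(-199.2)] gap plates 200.0 tube 199.1
```

```bash
python3 - <<'E'
from h import *
r.finish_job(); print("done")
E
```

```text
the job is handed in; nothing more can be done
done
```

The red tube is lying in both saddles and the cheek plates are drawn in on its ends; I handed the job in at about 23 s of the 56 s allowed. No verdict was reported and I couldn't measure the plate force directly.

- **Laying the tube:** I gripped it at its middle and lowered it until the saddles took its weight. I then let go with the tube in its seat.
- **Turning the sleeve:** I used two grips, swinging the hand about 74° and then 63°. When I opened the jaws after the second grip, the sleeve sprang back by roughly 20°. That is more than the 0.13 rad (about 7°) expected from a 0.2 rad overturn, so I probably turned it somewhat further than that.

**Last checks**
- **Tube position:** its centre measured within about 1 mm of where I laid it, and it is square to the plates within about 0.01 rad.
- **Plate gap:** the plates measured 200.0 mm apart and the tube 199.1 mm long, the same within the roughly 1.5 mm a pixel covers.
- **Other items:** comparing the scene camera's first and last pictures showed nothing else moved, and the hand was clear of everything.

**What disagreed**
- **Starting angle:** the first plate-gap picture suggested the sleeve began near -0.36 rad. The sleeve's hole marks and the springback suggest nearer 0.1 rad, and I believe that figure.
- **Wrist torque:** it showed no clear stiffening, so my evidence that the tube is held tight is the springback and the closed gap.

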